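# Hang the portioning guide on its two pins and bolt it down

### The job

Take the yellow portioning guide by its black grip and lower it level over both pins of the metal fixture, feeling for the pins gently without ever forcing the guide against the fixture, until it lies flush on its rails. Let go of it, then push the red-knobbed bolt all the way in over the guide's front rim, so that the guide is locked. Leave everything else on the table where it is.

Things in the scene. Friction and masses are not known exactly. Their poses are not given: they have to be found in the camera images.
- guide: loose yellow plastic guide frame, 0.22 to 0.45 kg, 110 (x) x 232 (y) x 10 (z) mm, flat on the table at first, the same after a half turn. Origin: centre of its underside. Two round 14 mm through holes at x = 0, y = -75 and +75 mm, each in a solid ear (|y| from 42 to 116 mm, full width); between the ears slats with gaps of 10 mm or less
- guide_grip (a point): middle of the guide's black bridge grip, 49 mm above the guide's underside: a bar 16 mm wide (x), 118 mm long (y), from 40 to 58 mm above the underside, on two posts at y = -52 and +52 mm. Pinch it here across x
- fixture: aluminium base fixed to the table, 12 mm thick, 270 mm along y, from x = -125 to +75 mm; origin on the table under the middle of the guide's place, yaw up to 0.3. Two steel rails along y at x = -46 and +46 mm carry the guide: their tops, the seat, are 20 mm above the table. More than 40 N between the guide and any part of the fixture (pins too) is forcing it
- pins_nominal (a point): point on the fixture at x = y = 0, 50 mm up: where the middle between the two pin tips would be with the blue pin carriage centred. The carriage is clamped but was set anywhere up to 16 mm off along y, and the pins with it; this reading does not show it. Find it by feel: rest the guide lightly on the tips and slide it along y until both holes catch the pins
- rail_mid (a point): point on the fixture at x = y = 0, at seat height, 20 mm up. The pins rise beside it: steel, upright, 12 mm across, 150 mm apart along y, at x = 0, tips 50 mm above the table, the last 1.5 mm tapered to 10.5 mm across; they stand on the blue carriage (top 18.5 mm) between the rails
- bolt (a joint): travel of the lock bolt in m towards the fixture's +x: 0 is drawn back, 11 mm clear of the guide; 0.028 is fully in against its stop, 17 mm over the guide's front (-x) rim; starts at 0 to 0.003. Friction 3 N, stays where left. Its steel tongue, 24 mm wide, passes 2.5 mm above a guide that is fully down and strikes one that is not
- bolt_knob (a point): centre of the top of the bolt's red knob, an upright cylinder 16 mm across, from 38.5 to 74.5 mm above the table, on the fixture's x axis (y = 0), at x = -110 mm when drawn back; moves with the bolt. Push it from behind with closed fingers, or pinch it. Below it a dark block, 56 mm wide in y and 46 mm high, fills x = -119 to -73 mm
- honing_steel: honing rod lying flat, 300 mm long with its black handle, 36 mm wide at the guard; origin on the table under the rod, 110 mm from its free end, x towards that end
- mallet: meat mallet lying flat, 55 mm aluminium cube head, wooden handle, 250 mm long; origin under the middle of the handle, x towards the head
- spice_jar: amber glass jar with green cap, 68 mm across, 100 mm tall; origin under its centre
- steel_bowl: steel bowl, 120 mm across, 55 mm high; origin under its centre
- white_tray: empty white tray 200 x 140 x 35 mm; origin under its centre
- weight: brass scale weight, 48 mm across, 55 mm tall; origin under its centre

How it is judged:
By the outcome, as a careful person would: the job done as asked, in the order asked, and still so for the second after the job is handed in, with the robot touching nothing.
It also fails if it takes over 64 s, if anything falls off the work surface, if the arm or the gripper's body presses on something with over 40 N, if the wrist force passes 120 N, or if a joint passes its speed limit or range.

### The arm

A 7-joint arm with a two-finger parallel gripper is mounted at the origin on the work surface. World frame = base frame: x ahead of the robot, y to its left, z up, the work surface at z = 0. Lengths are in m, angles in rad, forces in N, time in s.
With the tool pointing down it reaches from about 0.425 to 0.975 m from the base axis. Payload 16.7 kg.
Tool frame: the origin (TCP) lies midway between the tips of the shut fingers; the grasp point (between the pads) lies 19 mm behind it; z points along the fingers, y is the direction in which the jaws open and shut (so a half turn about z gives the same grasp; the last joint's range is limited). The gripper opens to 85 mm and grips with 20 to 120 N. Pads are 22 mm wide; open, the fingers measure 114 mm over their backs; the gripper's body (76 mm by 85 mm) begins 54 mm behind the grasp point. The pads swing forward as they close: fully open they stand 13 mm farther back than shut.
Start: joints at [0.954, 0.426, 0.074, 1.606, -0.034, 1.111, -0.067], TCP at [0.304, -0.602, 0.231] pointing down, gripper open.
Joint ranges: [-2.85, 2.85], [-0.5, 2.14], [-1.23, 1.37], [0.21, 2.46], [-1.02, 4.16], [0.16, 2.05], [-2.73, 2.73]. Speed limits (rad/s): [1.89, 1.89, 2.39, 2.39, 3.01, 3.01, 3.01].

### API

Orientations are given as a unit quaternion [x, y, z, w].
In Python, from station import state, viewer, manip gives the robot as it stands.
- The arm moves only by the shell command python3 -m creep 'ROWS' [FORCE]. ROWS is JSON, a list of rows, each an object of numbers: "tx", "ty", "tz": the shift along the tool's x, y, z in m; "ax", "ay", "az": the turn, a rotation vector about the tool's x, y, z in rad; "jaw": the finger opening in m, from 0 to 0.0854. A call has 1 to 5 rows; each row is the pose to reach, as a shift and turn from the pose commanded when the call began, along the tool's axes at that moment; what a row does not reach only later rows make up. A row lasts 1/8 s, in which the tool goes at most 62.5 mm and 10.7 degrees, less where a joint would pass 70% of its speed; a pose out of reach is approached as far as the arm can. A call with a gripper value outside its range is refused whole. The fingers move at their own pace and stop on an object; FORCE is the grip in N (left out, the last holds). Time passes only in rows, so rows that repeat a pose let the fingers close. It gives the time, the measured TCP pose, the force and the opening at its end, in the units of the state.
- state(): the state, without advancing time (a new reading comes with each control period).
- viewer.camera(name): name is "scene" or "side" or "wrist"; returns a dict with "frame" (384x512x3 uint8, blue, green, red), "K" (3x3 intrinsics, pixels), "rvec" (rotation vector, rad) and "tvec" (3), from world to camera coordinates, as OpenCV has them; the wrist camera has in their place "hand_eye" (4x4, takes a point from camera to tool coordinates, whose origin is the TCP and whose axes are the flange's). Camera axes: x right, y down, z forward; pixel columns grow to the right and rows downward; lengths in m; the calibration is good to about 2 mm. A picture is of the moment at which its call begins: read the wrist's pose just before it. There is no depth.
- manip.hand_in(): hands the job in, once; it reports no verdict.
The state is a dict: "time_s": time; "joint_positions": joint angles; "qd": joint speeds; "joint_efforts": joint torques, N m; "eef_pos": TCP position; "tcp_rot": TCP orientation; "ft_force": force on the tool from outside, world axes, zero at the start; "wrist_torque": the same for the moment, N m; "grip_width": finger opening in m.
Only numpy, scipy, OpenCV 4.12 (cv2) and the standard library are available. Lean on these libraries where they do the work, as an engineer would, in place of code of your own. Each camera call takes 0.05 s, during which the arm holds its last target.

## Working session

There is one attempt and no reset: what is moved stays moved. The work goes in short steps, Python scripts to look and compute and a shell command to move; the robot and the scene stay as the last step left them, time stands still between calls to the robot, and variables do not carry over. Pictures are saved under pics/ and viewed, and the job is handed in when it is done.

```bash
ls; mkdir -p pics; python3 - <<'E'
from station import state, viewer, manip
import cv2
s=state(); print(s)
for n in ("scene","side"):
    c=viewer.camera(n); cv2.imwrite(f"pics/{n}0.png",c["frame"]); print(n,c["K"],c["rvec"],c["tvec"])
E
```

```text
pics
{'time_s': 0.0, 'joint_positions': array([ 0.95348151,  0.42675166,  0.07381224,  1.606648  , -0.03410117,
        1.11079798, -0.06708518]), 'qd': array([ 0.00181996,  0.00017065,  0.00090886, -0.0008834 ,  0.00098212,
       -0.00100019,  0.00057853]), 'joint_efforts': array([-5.90605978e-04, -9.49822140e+01,  3.76029745e+00, -4.63512790e+01,
        1.91686791e-02,  1.01408979e-02, -2.63816041e-06]), 'eef_pos': array([ 0.30418146, -0.60209252,  0.23057825]), 'tcp_rot': array([ 9.72766021e-01,  2.31788298e-01, -1.96872767e-04, -6.43967734e-04]), 'ft_force': array([-0.4572397 ,  0.9808561 ,  0.44007257]), 'wrist_torque': array([ 0.00452274, -0.00328146, -0.03288575]), 'grip_width': 0.08507300000732401}
scene [[422.95003299   0.         252.6632058 ]
 [  0.         422.95003299 195.67741513]
 [  0.           0.           1.        ]] [ 2.49126479  0.72590046 -0.20656346] [-0.50166898 -0.19206306  1.78156386]
side [[372.66285884   0.         256.34791005]
 [  0.         372.66285884 188.25383454]
 [  0.           0.           1.        ]] [ 2.15205285 -0.15532923  0.11409011] [-0.5649209   0.13070382  1.36121104]
```

View pics/scene0.png

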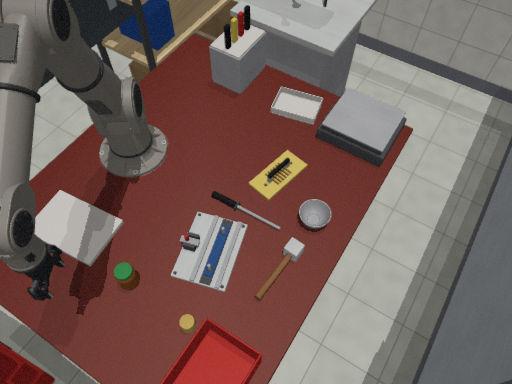

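View pics/side0.png

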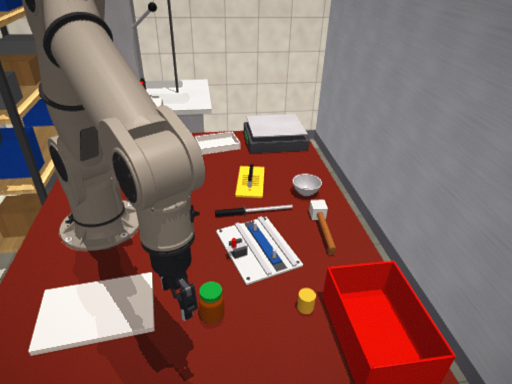

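The scene camera shows the yellow guide at about (279,174) and the fixture at about (210,250), with the red knob at (184,238). The honing steel lies between them, the mallet at (280,270) and the bowl at (315,214). I'll enlarge both views to pick out the features.

```bash
cat > h.py <<'E'
import numpy as np, cv2
from station import state, viewer, manip
from scipy.spatial.transform import Rotation as R
def ray(c,uv):
    K=c["K"]; Rm=cv2.Rodrigues(np.array(c["rvec"],float))[0]; t=np.array(c["tvec"],float).ravel()
    o=-Rm.T@t; d=Rm.T@np.linalg.inv(K)@np.array([uv[0],uv[1],1.]); return o,d
def bp(c,uv,z):
    o,d=ray(c,uv); return o+d*(z-o[2])/d[2]
def proj(c,P):
    return cv2.projectPoints(np.array(P,float).reshape(-1,3),np.array(c["rvec"],float),np.array(c["tvec"],float),c["K"],None)[0].reshape(-1,2)
E
python3 - <<'E'
from h import *
a=viewer.camera("scene");b=viewer.camera("side")
import pickle; pickle.dump((a,b),open("cams.pkl","wb"))
f=a["frame"]
cv2.imwrite("pics/s1.png",cv2.resize(f[140:300,150:350],None,fx=4,fy=3.75 if 0 else 3.7,interpolation=cv2.INTER_CUBIC)[:600,:800])
cv2.imwrite("pics/d1.png",cv2.resize(b["frame"][150:300,190:390],None,fx=4,fy=4,interpolation=cv2.INTER_CUBIC))
for n,c in (("scene",a),("side",b)):
    hsv=cv2.cvtColor(c["frame"],cv2.COLOR_BGR2HSV)
    m=cv2.inRange(hsv,(22,120,100),(35,255,255))
    cs,_=cv2.findContours(m,cv2.RETR_EXTERNAL,cv2.CHAIN_APPROX_NONE)
    for k in sorted(cs,key=cv2.contourArea)[-2:]:
        r=cv2.minAreaRect(k); print(n,cv2.contourArea(k),r)
        h=cv2.convexHull(k); q=cv2.approxPolyDP(h,4,True).reshape(-1,2); print(q.tolist(),[bp(c,x,0.01).round(4).tolist() for x in q])
E
```

```text
scene 112.5 ((233.7099609375, 29.48895263671875), (25.01800537109375, 5.7814717292785645), 86.98721313476562)
[[233, 17], [234, 42]] [[-0.1414, 0.9624, 0.01], [-0.0239, 0.7964, 0.01]]
scene 1263.0 ((277.60284423828125, 173.61471557617188), (26.00858497619629, 55.123817443847656), 48.12213134765625)
[[306, 164], [268, 199], [249, 183], [287, 150]] [[0.65, 0.3198, 0.01], [0.6065, 0.0922, 0.01], [0.5038, 0.1154, 0.01], [0.5481, 0.3409, 0.01]]
side 134.5 ((307.0000305175781, 294.5000305175781), (15.652474403381348, 11.627553939819336), 26.56505012512207)
[[301, 290], [309, 289], [315, 296], [305, 300]] [[0.6422, -0.409, 0.01], [0.667, -0.4085, 0.01], [0.6773, -0.4366, 0.01], [0.6443, -0.4468, 0.01]]
side 613.0 ((249.66632080078125, 181.5079345703125), (26.493789672851562, 30.15630531311035), 2.726310968399048)
[[262, 167], [262, 195], [237, 196], [240, 167]] [[0.6486, 0.3214, 0.01], [0.6105, 0.0977, 0.01], [0.5085, 0.1032, 0.01], [0.5484, 0.3332, 0.01]]
```

View pics/s1.png

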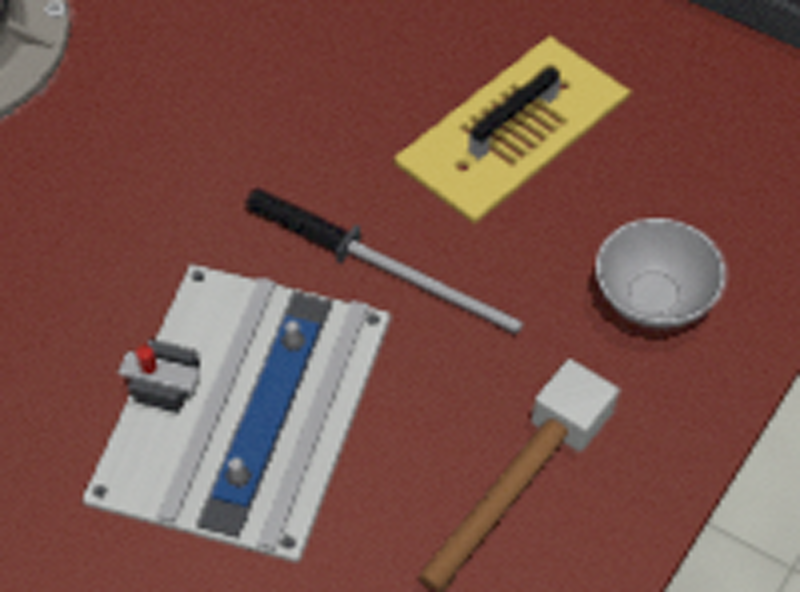

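View pics/d1.png

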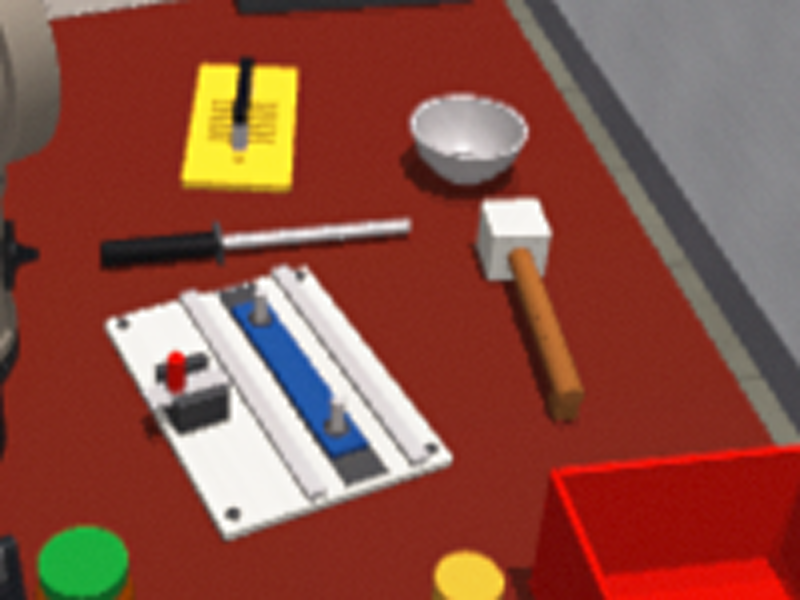

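The enlarged crops show the fixture corners and the pins clearly, with scene pin tips at crop (292,326) and (236,464). Next I'll fit the fixture and guide poses.

```bash
python3 - <<'E'
from h import *
import pickle
from scipy.optimize import least_squares
a,b=pickle.load(open("cams.pkl","rb"))
S=lambda u,v:(150+u/4-.375,140+v/3.7-.375); D=lambda u,v:(190+u/4-.375,150+v/4-.375)
# fixture corners order by fixture coords: (-125,135),(75,135),(75,-135),(-125,-135)
cs=[S(190,266),S(388,312),S(300,557),S(86,502)]
cd=[D(107,322),D(303,266),D(452,458),D(228,537)]
mod=np.array([[-.125,.135],[.075,.135],[.075,-.135],[-.125,-.135]])
def w(p,m,z): 
    c,s=np.cos(p[2]),np.sin(p[2]); return np.array([[p[0]+c*x-s*y,p[1]+s*x+c*y,z] for x,y in m])
def res(p,use=(1,1)):
    P=w(p,mod,.012); r=[]
    if use[0]: r.append((proj(a,P)-cs).ravel())
    if use[1]: r.append((proj(b,P)-cd).ravel())
    return np.concatenate(r)
for use in ((1,0),(0,1),(1,1)):
    q=least_squares(res,[.5,-.2,0],kwargs=dict(use=use)); print(use,q.x.round(4),np.abs(q.fun).max().round(2))
p=q.x
for nm,c,t in (("scene",a,[S(292,324),S(236,462)]),("side",b,[D(258,297),D(337,403)])):
    for uv in t:
        X=bp(c,uv,.05); d=X[:2]-p[:2]; c_,s_=np.cos(p[2]),np.sin(p[2]); print(nm,X.round(4),"fix",(c_*d[0]+s_*d[1]).round(4),(-s_*d[0]+c_*d[1]).round(4))
# knob top
print(bp(a,S(146,348),.0745),bp(b,D(176,354),.0745),w(p,[[-.11,0]],.0745))
# guide
gs=[[306,164],[268,199],[249,183],[287,150]]; gd=[[262,167],[262,195],[237,196],[240,167]]
gm=[[.055,.116],[.055,-.116],[-.055,-.116],[-.055,.116]]
def rg(p): 
    P=w(p,gm,.01); return np.concatenate([(proj(a,P)-gs).ravel(),(proj(b,P)-gd).ravel()])
q=least_squares(rg,[.577,.217,-.2]); print("guide",q.x.round(4),q.fun.round(1))
E
```

```text
(1, 0) [ 0.5645 -0.1939  0.2897] 0.75
(0, 1) [ 0.5662 -0.1985  0.2838] 0.79
(1, 1) [ 0.5657 -0.1957  0.287 ] 1.17
scene [ 0.5421 -0.1203  0.05  ] fix -0.0012 0.079
scene [ 0.5838 -0.2653  0.05  ] fix -0.0023 -0.0719
side [ 0.5423 -0.1315  0.05  ] fix -0.0042 0.0682
side [ 0.5849 -0.2723  0.05  ] fix -0.0033 -0.0789
[ 0.45696936 -0.22055027  0.0745    ] [ 0.46086538 -0.22474663  0.0745    ] [[ 0.46016202 -0.22687976  0.0745    ]]
guide [ 0.5781  0.2162 -0.1814] [ 0.8  0.2  1.1  0.6 -0.6  0.5 -0.7 -0.2  1.   0.   0.4  0.7 -1.6 -1.1
 -0.9 -0.7]
```

```bash
cat >> h.py <<'E'
def go(x,y,z,jaw):
    """shift/turn in tool axes to put TCP at xyz, pointing down, tool y at world angle jaw"""
    s=state(); q=R.from_quat(s["tcp_rot"]); p=np.array(s["eef_pos"])
    yy=np.array([np.cos(jaw),np.sin(jaw),0]); zz=np.array([0,0,-1.]); xx=np.cross(yy,zz)
    T=R.from_matrix(np.c_[xx,yy,zz]); d=q.inv().apply(np.array([x,y,z])-p); r=(q.inv()*T).as_rotvec()
    print("t",s["time_s"],"pos",p.round(4),"f",np.round(s["ft_force"],1),"w",round(s["grip_width"],4),"j",np.round(s["joint_positions"],2))
    m=q.as_matrix(); print(" jawang",round(float(np.arctan2(m[1,1],m[0,1])),4),"zax",m[:,2].round(4))
    print(" shift",d.round(4),"turn",r.round(4),"dist",np.linalg.norm(d).round(3),"ang",np.linalg.norm(r).round(3))
E
python3 - <<'E'
from h import *
print(viewer.camera("wrist")["hand_eye"])
go(.566,-.196,.36,.287)
go(.566,-.196,.36,.287-np.pi)
E
```

```text
[[-8.97362096e-04 -9.59593703e-01 -2.81387845e-01  7.16484619e-02]
 [ 9.99999299e-01 -6.43777828e-04 -9.93633246e-04 -5.48553766e-04]
 [ 7.72332951e-04 -2.81388539e-01  9.59593609e-01 -1.41261752e-01]
 [ 0.00000000e+00  0.00000000e+00  0.00000000e+00  1.00000000e+00]]
t 0.25 pos [ 0.3043 -0.6023  0.231 ] f [-1.   0.5 -0.5] w 0.0854 j [ 0.95  0.43  0.07  1.61 -0.03  1.11 -0.07]
 jawang -1.1031 zax [-3.e-04  5.e-04 -1.e+00]
 shift [ 0.4168 -0.2447 -0.1289] turn [-5.0000e-04 -4.0000e-04 -1.3901e+00] dist 0.5 ang 1.39
t 0.25 pos [ 0.3043 -0.6023  0.231 ] f [-1.   0.5 -0.5] w 0.0854 j [ 0.95  0.43  0.07  1.61 -0.03  1.11 -0.07]
 jawang -1.1031 zax [-3.e-04  5.e-04 -1.e+00]
 shift [ 0.4168 -0.2447 -0.1289] turn [-4.0000e-04  5.0000e-04  1.7515e+00] dist 0.5 ang 1.752
```

```bash
python3 -m creep '[{"tx":0.06,"ty":-0.035,"tz":-0.05,"az":-0.18},{"tx":0.11,"ty":-0.065,"tz":-0.08,"az":-0.36},{"tx":0.16,"ty":-0.095,"tz":-0.11,"az":-0.54},{"tx":0.21,"ty":-0.123,"tz":-0.129,"az":-0.72},{"tx":0.26,"ty":-0.153,"tz":-0.129,"az":-0.88}]'; python3 - <<'E'
from h import *
go(.566,-.196,.36,.287)
E
```

```text
t 0.25 pos [ 0.3043 -0.6023  0.231 ] f [-1.   0.5 -0.5] w 0.0854 j [ 0.95  0.43  0.07  1.61 -0.03  1.11 -0.07]
 jawang -1.1031 zax [-3.e-04  5.e-04 -1.e+00]
 shift [ 0.4168 -0.2447 -0.1289] turn [-5.0000e-04 -4.0000e-04 -1.3901e+00] dist 0.5 ang 1.39validation failed for argument at $[0]...
```

```bash
python3 -m creep '[{"tx":0.06,"ty":-0.035,"tz":-0.05,"ax":0,"ay":0,"az":-0.18,"jaw":0.085},{"tx":0.11,"ty":-0.065,"tz":-0.08,"ax":0,"ay":0,"az":-0.36,"jaw":0.085},{"tx":0.16,"ty":-0.095,"tz":-0.11,"ax":0,"ay":0,"az":-0.54,"jaw":0.085},{"tx":0.21,"ty":-0.123,"tz":-0.129,"ax":0,"ay":0,"az":-0.72,"jaw":0.085},{"tx":0.26,"ty":-0.153,"tz":-0.129,"ax":0,"ay":0,"az":-0.88,"jaw":0.085}]'; python3 - <<'E'
from h import *
go(.566,-.196,.36,.287)
E
```

```text
time_s: 0.88
eef_pos: [0.4571, -0.3651, 0.3596]
tcp_rot: [0.78, 0.626, 0.0, 0.001]
ft_force: [1.2, 0.1, -0.5]
grip_width: 0.0854
t 0.875 pos [ 0.4571 -0.3651  0.3596] f [ 1.2  0.1 -0.5] w 0.0854 j [ 0.72  0.2  -0.19  1.64  0.04  1.31  0.31]
 jawang -0.2181 zax [ 0.0018 -0.0015 -1.    ]
 shift [ 0.1887  0.0697 -0.0005] turn [ 0.0018  0.0016 -0.5051] dist 0.201 ang 0.505
```

```bash
python3 -m creep '[{"tx":0.06,"ty":0.022,"tz":0,"ax":0,"ay":0,"az":-0.17,"jaw":0.085},{"tx":0.115,"ty":0.045,"tz":0,"ax":0,"ay":0,"az":-0.34,"jaw":0.085},{"tx":0.189,"ty":0.07,"tz":0,"ax":0,"ay":0,"az":-0.505,"jaw":0.085},{"tx":0.189,"ty":0.07,"tz":0,"ax":0,"ay":0,"az":-0.505,"jaw":0.085},{"tx":0.189,"ty":0.07,"tz":0,"ax":0,"ay":0,"az":-0.505,"jaw":0.085}]'; python3 - <<'E'
from h import *
import pickle
go(.566,-.196,.36,.287)
s=state(); c=viewer.camera("wrist"); pickle.dump((s,c),open("w1.pkl","wb"))
print(c["K"])
cv2.imwrite("pics/w1.png",cv2.resize(c["frame"],(800,600),interpolation=cv2.INTER_CUBIC))
E
```

```text
time_s: 1.5
eef_pos: [0.5664, -0.197, 0.3577]
tcp_rot: [0.601, 0.8, -0.0, -0.0]
ft_force: [-1.0, -1.2, -0.8]
grip_width: 0.0849
t 1.5 pos [ 0.5664 -0.197   0.3577] f [-1.  -1.2 -0.8] w 0.0849 j [ 0.52  0.24 -0.36  1.6   0.09  1.32  0.43]
 jawang 0.2824 zax [-3.e-04  2.e-04 -1.e+00]
 shift [ 0.0011 -0.0001 -0.0023] turn [-0.0003 -0.0002 -0.0046] dist 0.003 ang 0.005
[[284.73300024   0.         256.80329719]
 [  0.         284.73300024 191.28179471]
 [  0.           0.           1.        ]]
```

View pics/w1.png

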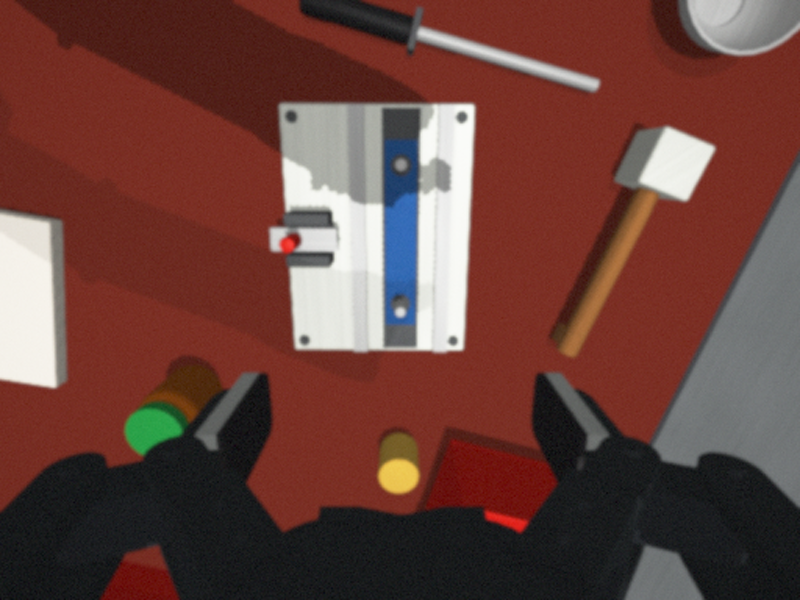

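The wrist view shows the whole fixture. Its corners are at (278,103), (475,104), (465,350) and (293,350), and the pin tips are at about (400,163) and (400,310). I'll zoom in for precision.

```bash
python3 - <<'E'
from h import *
import pickle
s,c=pickle.load(open("w1.pkl","rb"))
f=c["frame"][60:230,170:310]
cv2.imwrite("pics/w1b.png",cv2.resize(f,(700,595),interpolation=cv2.INTER_CUBIC)) # 5x, 3.5y
cv2.imwrite("pics/w1c.png",cv2.resize(c["frame"][95:210,235:275],(280,598),interpolation=cv2.INTER_CUBIC)) 
E
```

```text
(no output)
```

View pics/w1b.png

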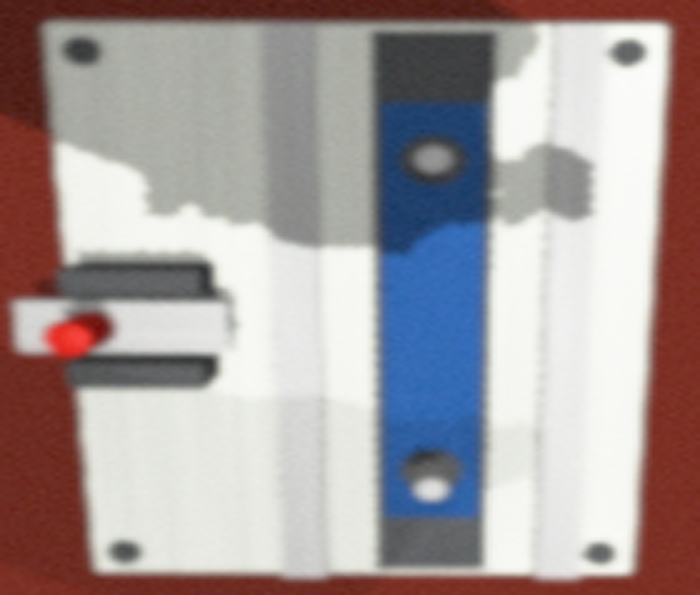

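View pics/w1c.png

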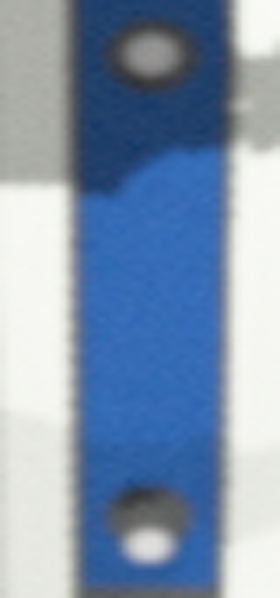

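```bash
cat >> h.py <<'E'
def wcam(s,c):
    H=np.eye(4); H[:3,:3]=R.from_quat(s["tcp_rot"]).as_matrix(); H[:3,3]=s["eef_pos"]
    M=np.linalg.inv(H@np.array(c["hand_eye"])); d=dict(c); d["rvec"]=cv2.Rodrigues(M[:3,:3])[0].ravel(); d["tvec"]=M[:3,3]; return d
E
python3 - <<'E'
from h import *
import pickle
from scipy.optimize import least_squares
s,c=pickle.load(open("w1.pkl","rb")); c=wcam(s,c)
B=lambda u,v:(170+u/5-.4,60+v/3.5-.36)
cor=np.array([B(42,22),B(670,22),B(636,574),B(97,574)])
mod=np.array([[-.125,.135],[.075,.135],[.075,-.135],[-.125,-.135]])
def w(p,m,z): 
    m=np.array(m);C,S=np.cos(p[2]),np.sin(p[2]); return np.c_[p[0]+C*m[:,0]-S*m[:,1],p[1]+S*m[:,0]+C*m[:,1],np.full(len(m),z)]
q=least_squares(lambda p:(proj(c,w(p,mod,.012))-cor).ravel(),[.566,-.196,.287]); p=q.x; print(p.round(4),q.fun.round(2))
def fx(X): d=X[:2]-p[:2];C,S=np.cos(p[2]),np.sin(p[2]); return np.array([C*d[0]+S*d[1],-S*d[0]+C*d[1]]).round(4)
ok,rv,tv=cv2.solvePnP(np.c_[mod,np.full(4,.012)],cor,c["K"],None); e=dict(K=c["K"],rvec=rv,tvec=tv)
for n,uv,z in (("pin+",B(432,157),.05),("pin-",B(432,489),.05),("blue+",B(432,101),.0185),("blue-",B(432,518),.0185),("dark+",B(435,32),.012),("dark-",B(430,566),.012),("knob",B(72,338),.0745)):
    print(n,fx(bp(c,uv,z)),"pnp",bp(e,uv,z).round(4)[:2])
E
```

```text
[ 0.5652 -0.1957  0.2807] [-0.6  -0.43  0.52 -0.34  0.38  0.65 -0.29  0.53]
pin+ [-0.0008  0.0757] pnp [-0.0007  0.0757]
pin- [-0.0008 -0.0745] pnp [-0.0007 -0.0757]
blue+ [-0.0009  0.1005] pnp [-0.0007  0.1007]
blue- [-0.0009 -0.1003] pnp [-0.0008 -0.1014]
dark+ [0.     0.1303] pnp [0.0002 0.1308]
dark- [-0.0017 -0.1293] pnp [-0.0015 -0.1305]
knob [-0.1086  0.0012] pnp [-0.1094  0.0004]
```

```bash
python3 -m creep '[{"tx":0.01,"ty":0,"tz":0.06,"ax":0,"ay":0,"az":0,"jaw":0.085},{"tx":0.015,"ty":0,"tz":0.115,"ax":0,"ay":0,"az":0,"jaw":0.085},{"tx":0.015,"ty":0,"tz":0.155,"ax":0,"ay":0,"az":0,"jaw":0.085},{"tx":0.015,"ty":0,"tz":0.155,"ax":0,"ay":0,"az":0,"jaw":0.085},{"tx":0.015,"ty":0,"tz":0.155,"ax":0,"ay":0,"az":0,"jaw":0.085}]'; python3 - <<'E'
from h import *
import pickle
s=state(); c=viewer.camera("wrist"); pickle.dump((s,c),open("w2.pkl","wb"))
print(s["eef_pos"])
cv2.imwrite("pics/w2.png",cv2.resize(c["frame"],(800,600),interpolation=cv2.INTER_CUBIC))
f=c["frame"]
E
```

```text
time_s: 2.17
eef_pos: [0.5625, -0.1845, 0.2047]
tcp_rot: [0.602, 0.799, 0.0, 0.001]
ft_force: [0.2, 0.3, 0.9]
grip_width: 0.085
[ 0.56247375 -0.18449952  0.20467292]
```

View pics/w2.png

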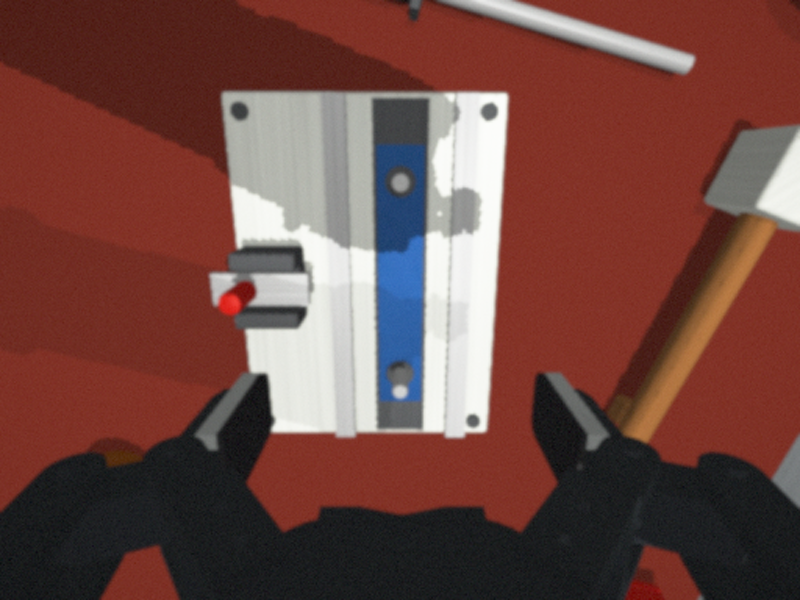

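The closer wrist view has pin tips at about (400,181) and (400,391). I'll zoom for sub-pixel values.

```bash
python3 - <<'E'
from h import *
import pickle
s,c=pickle.load(open("w2.pkl","rb"));f=c["frame"]
a=cv2.resize(f[50:150,130:340],None,fx=3.8,fy=3,interpolation=cv2.INTER_CUBIC)
b=cv2.resize(f[185:285,130:340],None,fx=3.8,fy=3,interpolation=cv2.INTER_CUBIC)
o=np.vstack([a,b]); print(o.shape); cv2.imwrite("pics/w2b.png",o)
# pins: bright top blobs
g=cv2.cvtColor(f,cv2.COLOR_BGR2HSV)
for (x0,x1,y0,y1) in ((246,266,106,126),(246,266,240,260)):
    m=((g[y0:y1,x0:x1,1]<80)&(g[y0:y1,x0:x1,2]>110)).astype(np.uint8)
    n,l,st,ce=cv2.connectedComponentsWithStats(m); print([(st[i][4],(ce[i]+[x0,y0]).round(2)) for i in range(1,n)])
E
```

```text
(600, 798, 3)
[(np.int32(104), array([255.9 , 116.39]))]
[(np.int32(108), array([255.9 , 248.37])), (np.int32(1), array([246., 257.])), (np.int32(16), array([257.5, 257. ]))]
```

View pics/w2b.png

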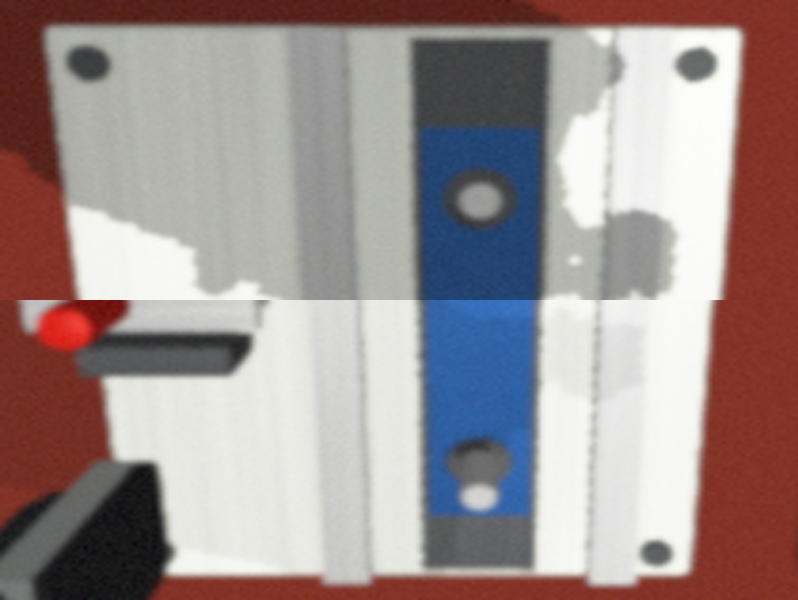

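```bash
python3 - <<'E'
from h import *
import pickle
from scipy.optimize import least_squares
s,c=pickle.load(open("w2.pkl","rb")); c=wcam(s,c)
T=lambda u,v:(130+u/3.8-.37,50+v/3-.33); B=lambda u,v:(130+u/3.8-.37,185+(v-300)/3-.33)
cor=np.array([T(44,27),T(742,29),B(691,575)])
mod=np.array([[-.125,.135],[.075,.135],[.075,-.135]])
def w(p,m,z): 
    m=np.array(m);C,S=np.cos(p[2]),np.sin(p[2]); return np.c_[p[0]+C*m[:,0]-S*m[:,1],p[1]+S*m[:,0]+C*m[:,1],np.full(len(m),z)]
q=least_squares(lambda p:(proj(c,w(p,mod,.012))-cor).ravel(),[.566,-.196,.287]); p=q.x; print(p.round(4),q.fun.round(2))
def fx(X): d=X[:2]-p[:2];C,S=np.cos(p[2]),np.sin(p[2]); return np.array([C*d[0]+S*d[1],-S*d[0]+C*d[1]]).round(4)
P=[]
for n,uv,z in (("pin+",T(480,200),.05),("pin-",B(479,497),.05),("base+",T(480,200),.05),("blue+",T(480,127),.0185),("blue-",B(479,516),.0185),("dark+",T(480,39),.012),("dark-",B(478,569),.012),("knob",B(66,328),.0745)):
    X=bp(c,uv,z); P.append(X); print(n,X.round(4),fx(X))
d=P[0]-P[1]; print("mid",((P[0]+P[1])/2).round(4),"len",np.linalg.norm(d),"yaw",np.arctan2(-d[0],d[1]))
go(.5781,.2162,.25,-.1814)
E
```

```text
[ 0.5651 -0.1963  0.2776] [-1.37 -0.28  1.03 -0.64  0.43  1.78]
pin+ [ 0.5442 -0.1233  0.05  ] [-0.0001  0.076 ]
pin- [ 0.5849 -0.2671  0.05  ] [-0.0003 -0.0735]
base+ [ 0.5442 -0.1233  0.05  ] [-0.0001  0.076 ]
blue+ [ 0.5373 -0.0995  0.0185] [-0.0002  0.1007]
blue- [ 0.5919 -0.2919  0.0185] [-0.0004 -0.0993]
dark+ [ 0.529  -0.0705  0.012 ] [-0.0002  0.131 ]
dark- [ 0.5998 -0.3209  0.012 ] [-0.0008 -0.1293]
knob [ 0.4603 -0.2244  0.0745] [-0.1085  0.0017]
mid [ 0.5645 -0.1952  0.05  ] len 0.1494552148616055 yaw 0.27617399012688865
t 2.225 pos [ 0.5628 -0.1843  0.205 ] f [ 0.6 -0.4  1.7] w 0.085 j [ 0.5   0.34 -0.36  1.81  0.14  1.02  0.36]
 jawang 0.2804 zax [ 0.0026 -0.001  -1.    ]
 shift [ 0.3805  0.1256 -0.0453] turn [0.0025 0.0011 0.4618] dist 0.403 ang 0.462
```

```bash
python3 -m creep '[{"tx":0.055,"ty":0.018,"tz":-0.02,"ax":0,"ay":0,"az":0.08,"jaw":0.085},{"tx":0.11,"ty":0.036,"tz":-0.045,"ax":0,"ay":0,"az":0.16,"jaw":0.085},{"tx":0.165,"ty":0.054,"tz":-0.045,"ax":0,"ay":0,"az":0.24,"jaw":0.085},{"tx":0.22,"ty":0.072,"tz":-0.045,"ax":0,"ay":0,"az":0.32,"jaw":0.085},{"tx":0.275,"ty":0.09,"tz":-0.045,"ax":0,"ay":0,"az":0.46,"jaw":0.085}]'; python3 - <<'E'
from h import *
go(.5781,.2162,.25,-.1814)
E
```

```text
time_s: 2.85
eef_pos: [0.5727, 0.1076, 0.2503]
tcp_rot: [0.769, 0.64, 0.001, 0.001]
ft_force: [0.9, -1.0, 0.5]
grip_width: 0.0851
t 2.85 pos [0.5727 0.1076 0.2503] f [ 0.9 -1.   0.5] w 0.0851 j [ 0.06  0.29 -0.43  1.78  0.14  1.1  -0.6 ]
 jawang -0.1826 zax [ 3.5e-03  3.0e-04 -1.0e+00]
 shift [ 0.1078 -0.0144  0.0003] turn [ 0.0034 -0.0009 -0.0012] dist 0.109 ang 0.004
```

```bash
python3 -m creep '[{"tx":0.055,"ty":-0.007,"tz":0,"ax":0.0,"ay":0,"az":0,"jaw":0.085},{"tx":0.107,"ty":-0.0145,"tz":0,"ax":0,"ay":0,"az":0,"jaw":0.085},{"tx":0.107,"ty":-0.0145,"tz":0,"ax":0,"ay":0,"az":0,"jaw":0.085},{"tx":0.107,"ty":-0.0145,"tz":0,"ax":0,"ay":0,"az":0,"jaw":0.085}]'; python3 - <<'E'
from h import *
import pickle
go(.5781,.2162,.25,-.1814)
s=state(); c=viewer.camera("wrist"); pickle.dump((s,c),open("w3.pkl","wb"))
cv2.imwrite("pics/w3.png",cv2.resize(c["frame"],(800,600),interpolation=cv2.INTER_CUBIC))
E
```

```text
time_s: 3.35
eef_pos: [0.5772, 0.2135, 0.2492]
tcp_rot: [0.767, 0.641, 0.001, 0.001]
ft_force: [-0.0, -0.7, 0.5]
grip_width: 0.0849
t 3.35 pos [0.5772 0.2135 0.2492] f [-0.  -0.7  0.5] w 0.0849 j [-0.09  0.35 -0.47  1.7   0.17  1.13 -0.79]
 jawang -0.1785 zax [ 1.8e-03  1.0e-04 -1.0e+00]
 shift [ 0.0028  0.0004 -0.0008] turn [ 0.0017 -0.0004  0.0029] dist 0.003 ang 0.003
```

View pics/w3.png

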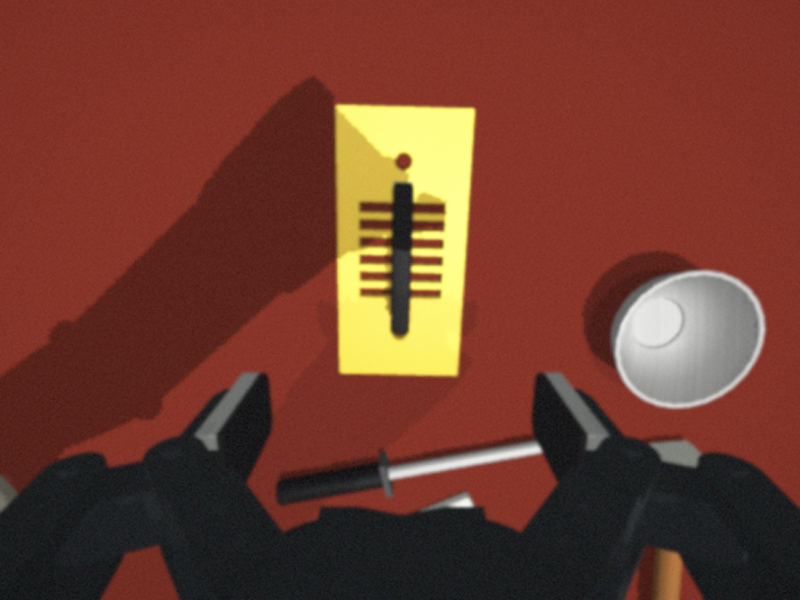

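The guide is centred in the wrist view: corners (335,104), (475,108), (459,376) and (340,373), with a hole at (403,161). Next I'll fit its pose.

```bash
python3 - <<'E'
from h import *
import pickle
from scipy.optimize import least_squares
s,c=pickle.load(open("w3.pkl","rb")); c=wcam(s,c)
hsv=cv2.cvtColor(c["frame"],cv2.COLOR_BGR2HSV); m=cv2.inRange(hsv,(20,90,90),(38,255,255))
k=max(cv2.findContours(m,cv2.RETR_EXTERNAL,cv2.CHAIN_APPROX_NONE)[0],key=cv2.contourArea)
q4=cv2.approxPolyDP(cv2.convexHull(k),5,True).reshape(-1,2); print(q4.tolist())
obs=np.array([[335,104],[475,108],[459,376],[340,373]])/1.5625-.18
gm=np.array([[-.055,.116],[.055,.116],[.055,-.116],[-.055,-.116]])
def w(p,m,z): 
    m=np.array(m);C,S=np.cos(p[2]),np.sin(p[2]); return np.c_[p[0]+C*m[:,0]-S*m[:,1],p[1]+S*m[:,0]+C*m[:,1],np.full(len(m),z)]
q=least_squares(lambda p:(proj(c,w(p,gm,.01))-obs).ravel(),[.577,.217,-.18]); p=q.x; print(p.round(4),q.fun.round(2))
h=bp(c,(np.array([403,161])/1.5625-.18),.01); print("hole",h,w(p,[[0,.075]],.01))
b=[bp(c,(np.array(v)/1.5625-.18),.058) for v in ([403,184],[400,335])]; print("bar ends",b, w(p,[[0,.059],[0,-.059]],.058))
go(p[0],p[1],.03,p[2])
E
```

```text
[[215, 67], [303, 70], [292, 239], [217, 237]]
[ 0.5782  0.2171 -0.2008] [ 0.41  0.45 -0.21 -0.05 -0.64 -0.56  0.4  -0.08]
hole [0.59231027 0.29045946 0.01      ] [[0.59320325 0.29062729 0.01      ]]
bar ends [array([0.58915423, 0.27403349, 0.058     ]), array([0.56609628, 0.15970213, 0.058     ])] [[0.59001258 0.27494866 0.058     ]
 [0.56648139 0.15931872 0.058     ]]
t 3.4 pos [0.5773 0.2128 0.249 ] f [-0.2 -0.4  0. ] w 0.085 j [-0.09  0.35 -0.47  1.7   0.17  1.13 -0.79]
 jawang -0.1796 zax [ 1.5e-03 -2.0e-04 -1.0e+00]
 shift [ 4.50e-03 -2.00e-04  2.19e-01] turn [ 0.0016 -0.0001  0.0212] dist 0.219 ang 0.021
```

```bash
python3 -m creep '[{"tx":0.002,"ty":0,"tz":0.05,"ax":0.0016,"ay":0,"az":0.021,"jaw":0.085},{"tx":0.0045,"ty":0,"tz":0.1,"ax":0.0016,"ay":0,"az":0.021,"jaw":0.085},{"tx":0.0045,"ty":0,"tz":0.14,"ax":0.0016,"ay":0,"az":0.021,"jaw":0.06},{"tx":0.0045,"ty":0,"tz":0.17,"ax":0.0016,"ay":0,"az":0.021,"jaw":0.06},{"tx":0.0045,"ty":0,"tz":0.17,"ax":0.0016,"ay":0,"az":0.021,"jaw":0.06}]'; python3 - <<'E'
from h import *
import pickle
go(.5778,.2168,.03,-.2008)
s=state(); c=viewer.camera("wrist"); 
cv2.imwrite("pics/w4.png",cv2.resize(c["frame"],(800,600),interpolation=cv2.INTER_CUBIC))
E
```

```text
time_s: 4.03
eef_pos: [0.5769, 0.2163, 0.0766]
tcp_rot: [0.774, 0.633, -0.002, -0.001]
ft_force: [0.4, 0.3, 0.4]
grip_width: 0.0599
t 4.025 pos [0.5769 0.2163 0.0766] f [0.4 0.3 0.4] w 0.0599 j [-0.14  0.54 -0.42  1.84  0.29  0.83 -0.91]
 jawang -0.201 zax [-0.0043 -0.0013 -1.    ]
 shift [0.0007 0.001  0.0466] turn [-0.004   0.0021 -0.0002] dist 0.047 ang 0.004
```

View pics/w4.png

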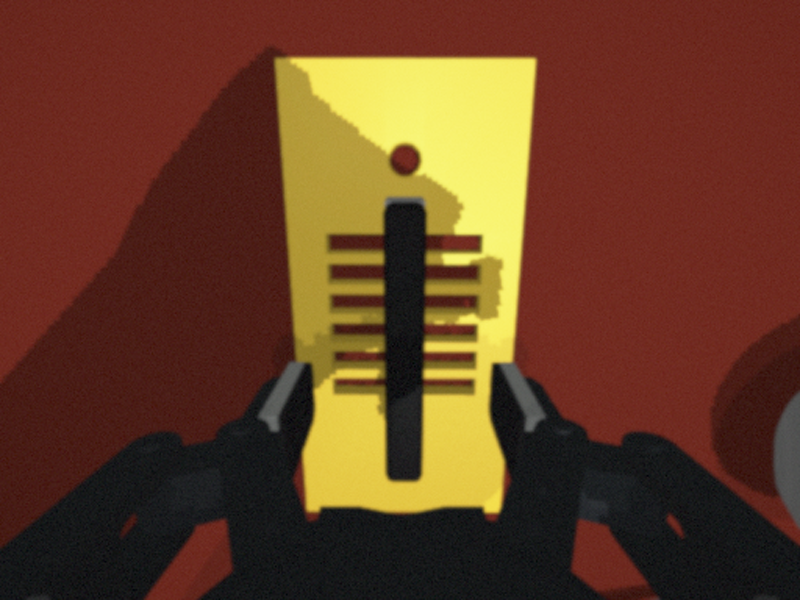

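The view shows the bar centred between the fingers and parallel to them, so I'll descend and close.

```bash
python3 -m creep '[{"tx":0.0005,"ty":0.001,"tz":0.02,"ax":-0.002,"ay":0.001,"az":0,"jaw":0.06},{"tx":0.0005,"ty":0.001,"tz":0.04,"ax":-0.004,"ay":0.002,"az":0,"jaw":0.06},{"tx":0.0005,"ty":0.001,"tz":0.046,"ax":-0.004,"ay":0.002,"az":0,"jaw":0.06},{"tx":0.0005,"ty":0.001,"tz":0.046,"ax":-0.004,"ay":0.002,"az":0,"jaw":0.06}]' 60; python3 - <<'E'
from h import *
go(.5778,.2168,.03,-.2008)
E
```

```text
time_s: 4.58
eef_pos: [0.5782, 0.2187, 0.0315]
tcp_rot: [0.774, 0.633, 0.001, 0.0]
ft_force: [0.4, -0.0, 0.7]
grip_width: 0.0599
t 4.575 pos [0.5782 0.2187 0.0315] f [ 0.4 -0.   0.7] w 0.0599 j [-0.17  0.6  -0.39  1.86  0.32  0.74 -0.94]
 jawang -0.1989 zax [ 0.002   0.0013 -1.    ]
 shift [-0.0019 -0.      0.0015] turn [ 0.0017 -0.0016  0.0019] dist 0.002 ang 0.003
```

```bash
python3 -m creep '[{"tx":-0.002,"ty":0,"tz":0.001,"ax":0.001,"ay":-0.001,"az":0,"jaw":0.03},{"tx":-0.002,"ty":0,"tz":0.001,"ax":0.001,"ay":-0.001,"az":0,"jaw":0.01},{"tx":-0.002,"ty":0,"tz":0.001,"ax":0.001,"ay":-0.001,"az":0,"jaw":0},{"tx":-0.002,"ty":0,"tz":0.001,"ax":0.001,"ay":-0.001,"az":0,"jaw":0},{"tx":-0.002,"ty":0,"tz":0.001,"ax":0.001,"ay":-0.001,"az":0,"jaw":0}]' 80; python3 - <<'E'
from h import *
go(.5778,.2168,.03,-.2008)
E
```

```text
time_s: 5.2
eef_pos: [0.5784, 0.2167, 0.0315]
tcp_rot: [0.774, 0.633, 0.001, 0.0]
ft_force: [-1.5, -1.1, 6.7]
grip_width: 0.0146
t 5.2 pos [0.5784 0.2167 0.0315] f [-1.5 -1.1  6.7] w 0.0146 j [-0.16  0.6  -0.39  1.86  0.32  0.74 -0.94]
 jawang -0.1992 zax [ 2.3e-03  7.0e-04 -1.0e+00]
 shift [ 0.     -0.0006  0.0015] turn [ 0.0021 -0.0012  0.0016] dist 0.002 ang 0.003
```

```bash
python3 -m creep '[{"tx":0,"ty":0,"tz":-0.01,"ax":0,"ay":0,"az":0,"jaw":0},{"tx":0,"ty":0,"tz":-0.04,"ax":0,"ay":0,"az":0,"jaw":0},{"tx":0,"ty":0,"tz":-0.08,"ax":0,"ay":0,"az":0,"jaw":0},{"tx":0,"ty":0,"tz":-0.12,"ax":0,"ay":0,"az":0,"jaw":0},{"tx":0,"ty":0,"tz":-0.12,"ax":0,"ay":0,"az":0,"jaw":0}]'; python3 - <<'E'
from h import *
import pickle
go(.5645,-.1952,.14,.278)
print(state()["wrist_torque"])
s=state(); c=viewer.camera("wrist"); pickle.dump((s,c),open("w5.pkl","wb"))
cv2.imwrite("pics/w5.png",cv2.resize(c["frame"],(800,600),interpolation=cv2.INTER_CUBIC))
c=viewer.camera("side"); cv2.imwrite("pics/d5.png",cv2.resize(c["frame"][100:300,130:390],(780,600),interpolation=cv2.INTER_CUBIC))
E
```

```text
time_s: 5.82
eef_pos: [0.5793, 0.2174, 0.1545]
tcp_rot: [0.774, 0.633, 0.003, 0.001]
ft_force: [-0.7, -0.4, -3.7]
grip_width: 0.0144
t 5.825 pos [0.5793 0.2174 0.1545] f [-0.7 -0.4 -3.7] w 0.0144 j [-0.12  0.44 -0.45  1.79  0.23  0.95 -0.86]
 jawang -0.1991 zax [ 0.0065  0.0026 -1.    ]
 shift [-0.4074  0.067   0.0133] turn [ 0.0067 -0.0023 -0.4771] dist 0.413 ang 0.477
[-0.01412536  0.02328074  0.03723916]
```

View pics/w5.png

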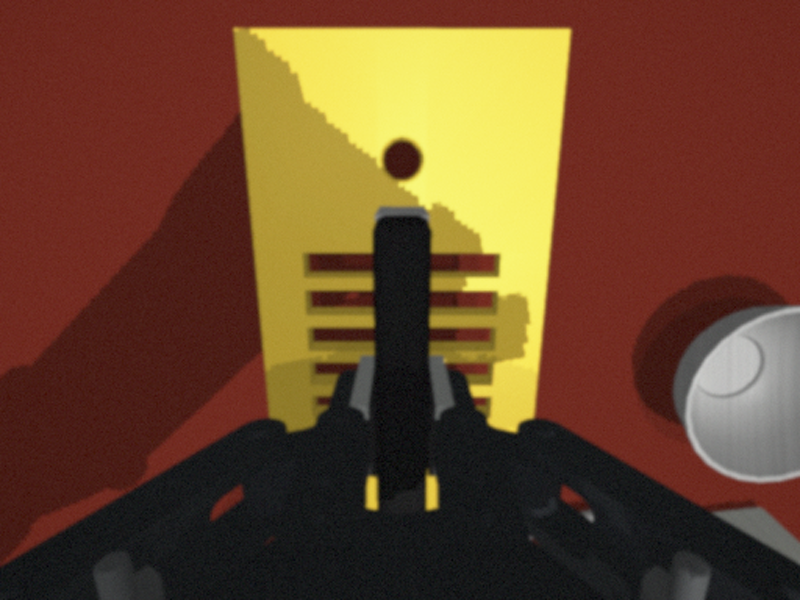

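View pics/d5.png

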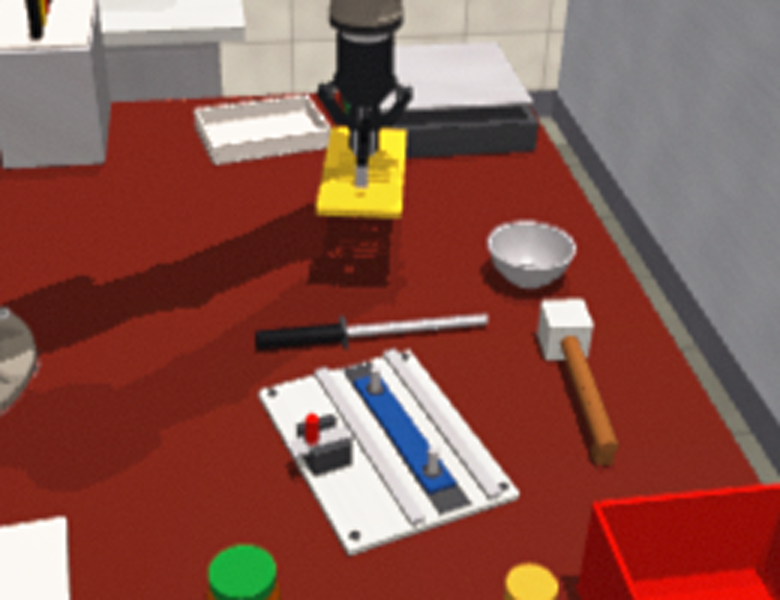

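The guide is lifted level, and the hole shows at wrist pixel (402,160) with far corners (233,28) and (571,28). I'll work out the guide's offset in the tool frame.

```bash
python3 - <<'E'
from h import *
import pickle
s,c=pickle.load(open("w5.pkl","rb"))
H=np.array(c["hand_eye"]);K=c["K"]
hsv=cv2.cvtColor(c["frame"],cv2.COLOR_BGR2HSV)
sub=c["frame"][85:120,238:278]; m=(sub[:,:,1]<70).astype(np.uint8)
n,l,st,ce=cv2.connectedComponentsWithStats(m); i=1+np.argmax(st[1:,4]); print(st[i],ce[i]+[238,85])
def tp(uv,z):
    d=H[:3,:3]@np.linalg.inv(K)@np.array([uv[0],uv[1],1]); o=H[:3,3]; return o+d*(z-o[2])/d[2]
for z in (.0185,.0215):
    print(z,"hole",tp(np.array([402,160])/1.5625-.18,z).round(4),[tp(np.array(v)/1.5625-.18,z).round(4) for v in ([233,28],[571,28])])
E
```

```text
[  8   6  23  23 406] [256.77586207 102.16009852]
0.0185 hole [ 0.075  -0.0001  0.0185] [array([ 0.115 , -0.0538,  0.0185]), array([0.1149, 0.0536, 0.0185])]
0.0215 hole [ 0.075  -0.0001  0.0215] [array([ 0.1158, -0.0548,  0.0215]), array([0.1157, 0.0546, 0.0215])]
```

```bash
python3 -m creep '[{"tx":-0.03,"ty":0.005,"tz":0,"ax":0.003,"ay":-0.001,"az":-0.05,"jaw":0},{"tx":-0.085,"ty":0.014,"tz":0,"ax":0.006,"ay":-0.002,"az":-0.15,"jaw":0},{"tx":-0.145,"ty":0.024,"tz":0,"ax":0.006,"ay":-0.002,"az":-0.25,"jaw":0},{"tx":-0.205,"ty":0.034,"tz":0,"ax":0.006,"ay":-0.002,"az":-0.35,"jaw":0},{"tx":-0.265,"ty":0.044,"tz":0,"ax":0.006,"ay":-0.002,"az":-0.44,"jaw":0}]'; python3 - <<'E'
from h import *
go(.5645,-.1952,.14,.278)
E
```

```text
time_s: 6.55
eef_pos: [0.5674, -0.0537, 0.1493]
tcp_rot: [0.616, 0.788, -0.002, -0.002]
ft_force: [1.2, -0.5, -2.8]
grip_width: 0.0146
t 6.55 pos [ 0.5674 -0.0537  0.1493] f [ 1.2 -0.5 -2.8] w 0.0146 j [ 0.37  0.39 -0.48  1.89  0.22  0.92  0.03]
 jawang 0.2443 zax [-0.0064 -0.0011 -1.    ]
 shift [-0.1365 -0.037   0.0095] turn [-0.0065 -0.0006 -0.0337] dist 0.142 ang 0.034
```

```bash
python3 -m creep '[{"tx":-0.05,"ty":-0.013,"tz":0,"ax":-0.004,"ay":0,"az":-0.02,"jaw":0},{"tx":-0.1,"ty":-0.027,"tz":0.005,"ax":-0.0065,"ay":0,"az":-0.034,"jaw":0},{"tx":-0.1365,"ty":-0.037,"tz":0.0095,"ax":-0.0065,"ay":0,"az":-0.034,"jaw":0},{"tx":-0.1365,"ty":-0.037,"tz":0.0095,"ax":-0.0065,"ay":0,"az":-0.034,"jaw":0},{"tx":-0.1365,"ty":-0.037,"tz":0.0095,"ax":-0.0065,"ay":0,"az":-0.034,"jaw":0}]'; python3 - <<'E'
from h import *
go(.5645,-.1952,.083,.278)
E
```

```text
time_s: 7.18
eef_pos: [0.5646, -0.1925, 0.1403]
tcp_rot: [0.603, 0.797, 0.001, -0.0]
ft_force: [0.3, 0.4, -3.0]
grip_width: 0.0147
t 7.175 pos [ 0.5646 -0.1925  0.1403] f [ 0.3  0.4 -3. ] w 0.0147 j [ 0.57  0.43 -0.44  1.85  0.22  0.91  0.3 ]
 jawang 0.2752 zax [ 3.0e-04  1.4e-03 -1.0e+00]
 shift [-0.0026 -0.0009  0.0573] turn [ 0.0007 -0.0012 -0.0028] dist 0.057 ang 0.003
```

```bash
python3 -m creep '[{"tx":-0.0015,"ty":-0.001,"tz":0.02,"ax":0,"ay":0,"az":-0.003,"jaw":0},{"tx":-0.0026,"ty":-0.001,"tz":0.04,"ax":0,"ay":0,"az":-0.003,"jaw":0},{"tx":-0.0026,"ty":-0.001,"tz":0.05,"ax":0,"ay":0,"az":-0.003,"jaw":0},{"tx":-0.0026,"ty":-0.001,"tz":0.05,"ax":0,"ay":0,"az":-0.003,"jaw":0},{"tx":-0.0026,"ty":-0.001,"tz":0.05,"ax":0,"ay":0,"az":-0.003,"jaw":0}]'; python3 - <<'E'
from h import *
import pickle
go(.5645,-.1952,.083,.278)
s=state(); c=viewer.camera("wrist"); pickle.dump((s,c),open("w6.pkl","wb"))
o=np.hstack([cv2.resize(c["frame"],(560,420)),cv2.resize(c["frame"][85:125,240:280],(240,240),interpolation=cv2.INTER_CUBIC)[:420]]) if 0 else None
cv2.imwrite("pics/w6.png",cv2.resize(c["frame"][0:200,150:360],(630,600),interpolation=cv2.INTER_CUBIC))
c=viewer.camera("side"); cv2.imwrite("pics/d6.png",cv2.resize(c["frame"][190:310,190:350],(800,600),interpolation=cv2.INTER_CUBIC))
E
```

```text
time_s: 7.8
eef_pos: [0.5654, -0.1959, 0.0917]
tcp_rot: [0.602, 0.798, 0.001, 0.001]
ft_force: [0.2, -0.1, -2.5]
grip_width: 0.0147
t 7.8 pos [ 0.5654 -0.1959  0.0917] f [ 0.2 -0.1 -2.5] w 0.0147 j [ 0.55  0.49 -0.42  1.88  0.26  0.82  0.28]
 jawang 0.2781 zax [ 2.5e-03  2.0e-04 -1.0e+00]
 shift [ 0.0009 -0.0007  0.0087] turn [0.0025 0.0004 0.0001] dist 0.009 ang 0.003
```

View pics/w6.png

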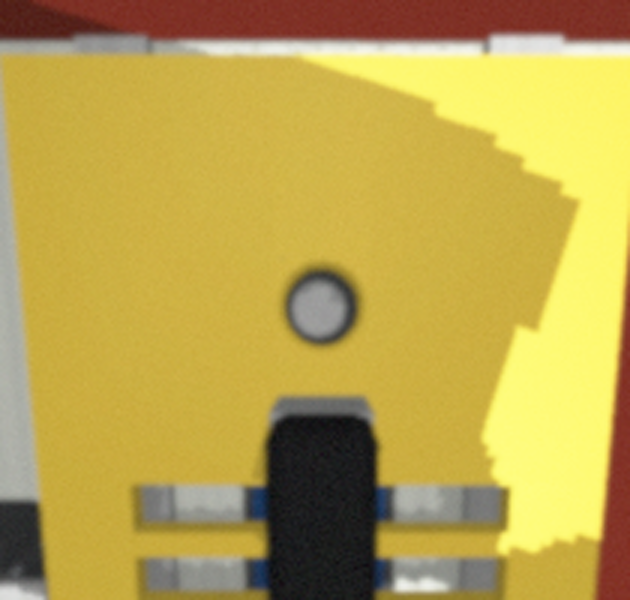

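View pics/d6.png

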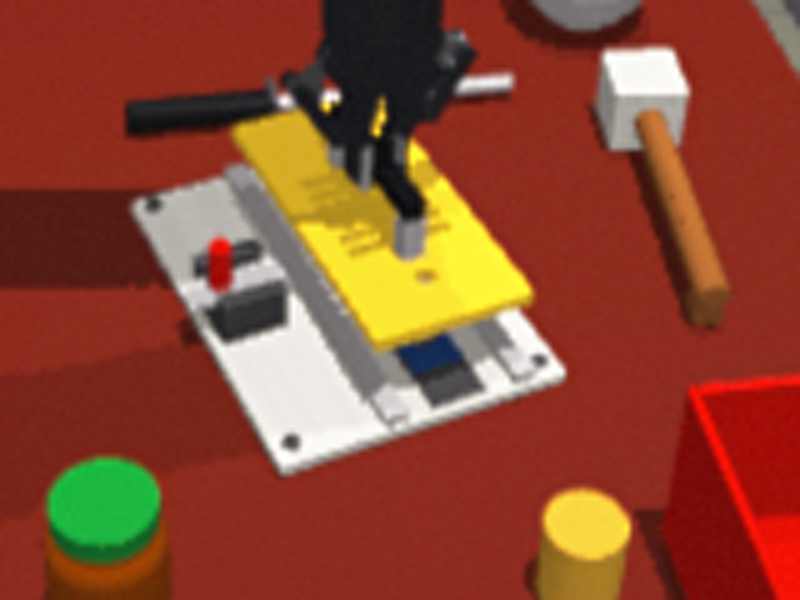

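The pin tip is centred in the +y hole at crop pixel (320,305), so alignment is within about 0.5 mm. I'll lower gently in small steps and check the force each time.

```bash
python3 -m creep '[{"tx":0.0005,"ty":0,"tz":0.003,"ax":0.0025,"ay":0,"az":0,"jaw":0},{"tx":0.0005,"ty":0,"tz":0.006,"ax":0.0025,"ay":0,"az":0,"jaw":0},{"tx":0.0005,"ty":0,"tz":0.0085,"ax":0.0025,"ay":0,"az":0,"jaw":0},{"tx":0.0005,"ty":0,"tz":0.0085,"ax":0.0025,"ay":0,"az":0,"jaw":0}]'; python3 - <<'E'
from h import *
go(.5645,-.1952,.0815,.278)
E
```

```text
time_s: 8.4
eef_pos: [0.5647, -0.1955, 0.0826]
tcp_rot: [0.602, 0.798, -0.0, -0.0]
ft_force: [0.0, -0.3, -2.9]
grip_width: 0.0145
t 8.4 pos [ 0.5647 -0.1955  0.0826] f [ 0.  -0.3 -2.9] w 0.0145 j [ 0.55  0.5  -0.42  1.88  0.27  0.81  0.27]
 jawang 0.278 zax [-9.e-04 -2.e-04 -1.e+00]
 shift [ 0.0003 -0.0001  0.0011] turn [-0.0009 -0.     -0.    ] dist 0.001 ang 0.001
```

```bash
python3 -m creep '[{"tx":0.0003,"ty":0,"tz":0.0005,"ax":0,"ay":0,"az":0,"jaw":0},{"tx":0.0003,"ty":0,"tz":0.001,"ax":0,"ay":0,"az":0,"jaw":0},{"tx":0.0003,"ty":0,"tz":0.0015,"ax":0,"ay":0,"az":0,"jaw":0}]'; python3 - <<'E'
from h import *
go(.5645,-.1952,.0815,.278)
import pickle
s=state(); c=viewer.camera("wrist"); pickle.dump((s,c),open("w7.pkl","wb"))
cv2.imwrite("pics/w7.png",cv2.resize(c["frame"][70:130,220:300],(640,480),interpolation=cv2.INTER_CUBIC))
E
```

```text
time_s: 8.78
eef_pos: [0.5648, -0.1952, 0.0814]
tcp_rot: [0.602, 0.798, -0.0, -0.0]
ft_force: [0.2, 0.1, -3.6]
grip_width: 0.0146
t 8.775 pos [ 0.5648 -0.1952  0.0814] f [ 0.2  0.1 -3.6] w 0.0146 j [ 0.55  0.51 -0.41  1.88  0.27  0.81  0.27]
 jawang 0.278 zax [-4.e-04 -4.e-04 -1.e+00]
 shift [ 0.0001 -0.0003 -0.0001] turn [-0.0005  0.0003  0.    ] dist 0.0 ang 0.001
```

View pics/w7.png

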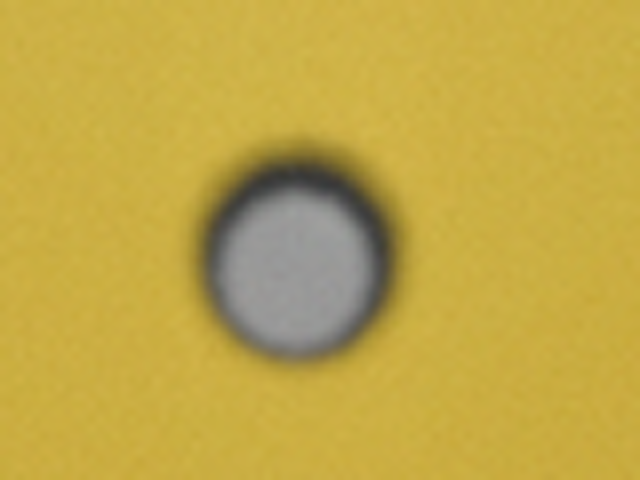

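The pin sits about 1 mm low in the hole image, at (297,268) against the hole centre at (300,252). I'll shift tx by about −1 mm and continue down.

```bash
python3 -m creep '[{"tx":-0.001,"ty":-0.0002,"tz":0,"ax":0,"ay":0,"az":0,"jaw":0},{"tx":-0.001,"ty":-0.0002,"tz":0.0005,"ax":0,"ay":0,"az":0,"jaw":0},{"tx":-0.001,"ty":-0.0002,"tz":0.001,"ax":0,"ay":0,"az":0,"jaw":0},{"tx":-0.001,"ty":-0.0002,"tz":0.0015,"ax":0,"ay":0,"az":0,"jaw":0}]'; python3 - <<'E'
from h import *
go(.5645,-.1952,.0815,.278)
import pickle
s=state(); print(s["wrist_torque"].round(2)); c=viewer.camera("wrist"); pickle.dump((s,c),open("w8.pkl","wb"))
cv2.imwrite("pics/w8.png",cv2.resize(c["frame"][70:130,220:300],(640,480),interpolation=cv2.INTER_CUBIC))
E
```

```text
time_s: 9.32
eef_pos: [0.5649, -0.1963, 0.0798]
tcp_rot: [0.602, 0.798, -0.0, -0.0]
ft_force: [0.3, -0.1, -3.5]
grip_width: 0.0144
t 9.325 pos [ 0.5649 -0.1963  0.0798] f [ 0.3 -0.1 -3.5] w 0.0144 j [ 0.55  0.51 -0.41  1.88  0.28  0.81  0.27]
 jawang 0.2779 zax [-5.e-04 -4.e-04 -1.e+00]
 shift [ 0.0011 -0.0001 -0.0017] turn [-0.0006  0.0002 -0.0001] dist 0.002 ang 0.001
[-0.    0.    0.04]
```

View pics/w8.png

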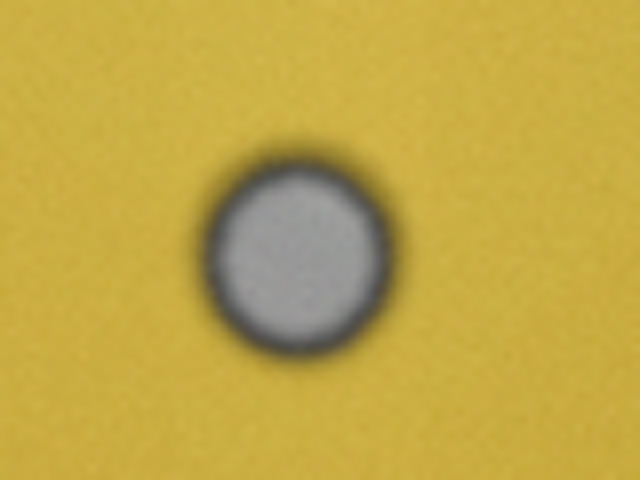

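It is centred now with no contact force, so I'll keep lowering.

```bash
python3 -m creep '[{"tx":0,"ty":0,"tz":0.0005,"ax":0,"ay":0,"az":0,"jaw":0},{"tx":0,"ty":0,"tz":0.001,"ax":0,"ay":0,"az":0,"jaw":0},{"tx":0,"ty":0,"tz":0.0015,"ax":0,"ay":0,"az":0,"jaw":0},{"tx":0,"ty":0,"tz":0.002,"ax":0,"ay":0,"az":0,"jaw":0}]'; python3 - <<'E'
from h import *
go(.5645,-.1952,.0815,.278)
import pickle
s=state(); print(s["wrist_torque"].round(2)); c=viewer.camera("wrist"); pickle.dump((s,c),open("w9.pkl","wb"))
cv2.imwrite("pics/w9.png",cv2.resize(c["frame"][70:130,220:300],(640,480),interpolation=cv2.INTER_CUBIC))
E
```

```text
time_s: 9.88
eef_pos: [0.5649, -0.1962, 0.0778]
tcp_rot: [0.602, 0.798, -0.0, -0.0]
ft_force: [0.6, 0.2, -4.0]
grip_width: 0.0148
t 9.875 pos [ 0.5649 -0.1962  0.0778] f [ 0.6  0.2 -4. ] w 0.0148 j [ 0.55  0.51 -0.41  1.88  0.28  0.8   0.27]
 jawang 0.278 zax [-4.e-04 -4.e-04 -1.e+00]
 shift [ 0.0011 -0.0001 -0.0037] turn [-0.0005  0.0003 -0.    ] dist 0.004 ang 0.001
[ 0.02 -0.03 -0.01]
```

View pics/w9.png

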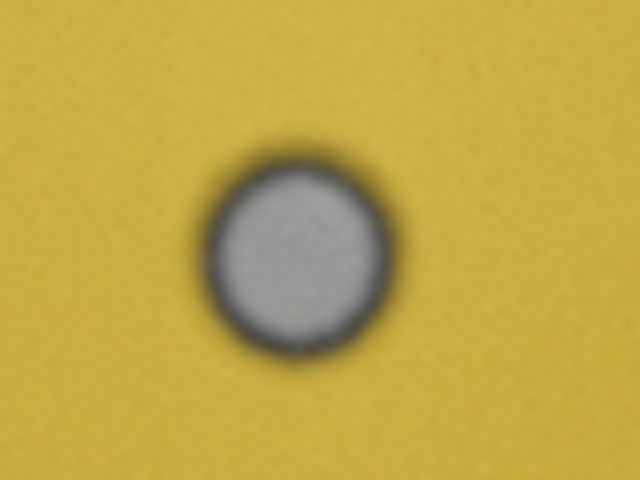

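```bash
python3 -m creep '[{"tx":0,"ty":0,"tz":0.001,"ax":0,"ay":0,"az":0,"jaw":0},{"tx":0,"ty":0,"tz":0.002,"ax":0,"ay":0,"az":0,"jaw":0},{"tx":0,"ty":0,"tz":0.0035,"ax":0,"ay":0,"az":0,"jaw":0},{"tx":0,"ty":0,"tz":0.005,"ax":0,"ay":0,"az":0,"jaw":0},{"tx":0,"ty":0,"tz":0.006,"ax":0,"ay":0,"az":0,"jaw":0}]'; python3 - <<'E'
from h import *
go(.5649,-.1962,.0518,.278)
import pickle
s=state(); print(s["wrist_torque"].round(2)); c=viewer.camera("wrist")
cv2.imwrite("pics/w10.png",cv2.resize(c["frame"][70:130,220:300],(640,480),interpolation=cv2.INTER_CUBIC))
E
```

```text
time_s: 10.55
eef_pos: [0.5648, -0.1963, 0.0717]
tcp_rot: [0.602, 0.798, -0.0, -0.0]
ft_force: [0.9, -0.8, -3.1]
grip_width: 0.0152
t 10.55 pos [ 0.5648 -0.1963  0.0717] f [ 0.9 -0.8 -3.1] w 0.0152 j [ 0.55  0.52 -0.41  1.89  0.28  0.79  0.26]
 jawang 0.2779 zax [-6.e-04 -4.e-04 -1.e+00]
 shift [0.0001 0.0001 0.0199] turn [-0.0007  0.0002 -0.0001] dist 0.02 ang 0.001
[-0.01 -0.    0.02]
```

View pics/w10.png

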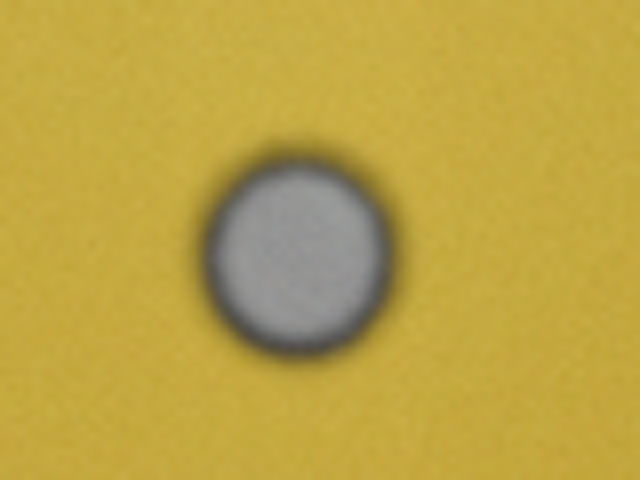

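```bash
python3 -m creep '[{"tx":0,"ty":0,"tz":0.002,"ax":0,"ay":0,"az":0,"jaw":0},{"tx":0,"ty":0,"tz":0.004,"ax":0,"ay":0,"az":0,"jaw":0},{"tx":0,"ty":0,"tz":0.006,"ax":0,"ay":0,"az":0,"jaw":0},{"tx":0,"ty":0,"tz":0.008,"ax":0,"ay":0,"az":0,"jaw":0},{"tx":0,"ty":0,"tz":0.009,"ax":0,"ay":0,"az":0,"jaw":0}]'; python3 - <<'E'
from h import *
go(.5649,-.1962,.0518,.278)
E
```

```text
time_s: 11.22
eef_pos: [0.5648, -0.1962, 0.0627]
tcp_rot: [0.602, 0.798, -0.0, -0.0]
ft_force: [-0.0, -0.4, -2.9]
grip_width: 0.0146
t 11.225 pos [ 0.5648 -0.1962  0.0627] f [-0.  -0.4 -2.9] w 0.0146 j [ 0.54  0.53 -0.4   1.89  0.29  0.78  0.26]
 jawang 0.2779 zax [-6.e-04 -3.e-04 -1.e+00]
 shift [0.     0.0001 0.0109] turn [-0.0006  0.0002 -0.0001] dist 0.011 ang 0.001
```

```bash
python3 -m creep '[{"tx":0,"ty":0,"tz":0.0015,"ax":0,"ay":0,"az":0,"jaw":0},{"tx":0,"ty":0,"tz":0.003,"ax":0,"ay":0,"az":0,"jaw":0},{"tx":0,"ty":0,"tz":0.0045,"ax":0,"ay":0,"az":0,"jaw":0},{"tx":0,"ty":0,"tz":0.006,"ax":0,"ay":0,"az":0,"jaw":0},{"tx":0,"ty":0,"tz":0.007,"ax":0,"ay":0,"az":0,"jaw":0}]'; python3 - <<'E'
from h import *
go(.5649,-.1962,.0518,.278)
E
```

```text
time_s: 11.85
eef_pos: [0.5649, -0.1962, 0.0558]
tcp_rot: [0.602, 0.798, -0.0, -0.0]
ft_force: [0.1, 0.1, -2.5]
grip_width: 0.0146
t 11.85 pos [ 0.5649 -0.1962  0.0558] f [ 0.1  0.1 -2.5] w 0.0146 j [ 0.54  0.54 -0.4   1.9   0.3   0.76  0.25]
 jawang 0.2779 zax [-5.e-04 -4.e-04 -1.e+00]
 shift [0.    0.    0.004] turn [-0.0006  0.0002 -0.0001] dist 0.004 ang 0.001
```

Next come 0.5 mm steps down to the rails.

```bash
python3 -m creep '[{"tx":0,"ty":0,"tz":0.001,"ax":0,"ay":0,"az":0,"jaw":0},{"tx":0,"ty":0,"tz":0.0018,"ax":0,"ay":0,"az":0,"jaw":0},{"tx":0,"ty":0,"tz":0.0025,"ax":0,"ay":0,"az":0,"jaw":0},{"tx":0,"ty":0,"tz":0.003,"ax":0,"ay":0,"az":0,"jaw":0}]'
```

```text
time_s: 12.35
eef_pos: [0.5649, -0.1962, 0.0528]
tcp_rot: [0.602, 0.798, -0.0, -0.0]
ft_force: [0.4, -0.0, -2.9]
grip_width: 0.0148
```

```bash
python3 -m creep '[{"tx":0,"ty":0,"tz":0.0003,"ax":0,"ay":0,"az":0,"jaw":0},{"tx":0,"ty":0,"tz":0.0005,"ax":0,"ay":0,"az":0,"jaw":0}]'
```

```text
time_s: 12.6
eef_pos: [0.5649, -0.1963, 0.0524]
tcp_rot: [0.602, 0.798, -0.0, -0.0]
ft_force: [1.0, -1.0, -2.7]
grip_width: 0.0149
```

```bash
python3 -m creep '[{"tx":0,"ty":0,"tz":0.0003,"ax":0,"ay":0,"az":0,"jaw":0},{"tx":0,"ty":0,"tz":0.0005,"ax":0,"ay":0,"az":0,"jaw":0}]'
```

```text
time_s: 12.85
eef_pos: [0.5649, -0.1963, 0.0519]
tcp_rot: [0.602, 0.798, -0.0, -0.0]
ft_force: [0.4, -0.7, -2.1]
grip_width: 0.0147
```

```bash
python3 -m creep '[{"tx":0,"ty":0,"tz":0.0003,"ax":0,"ay":0,"az":0,"jaw":0},{"tx":0,"ty":0,"tz":0.0004,"ax":0,"ay":0,"az":0,"jaw":0}]'
```

```text
time_s: 13.1
eef_pos: [0.5649, -0.1963, 0.0515]
tcp_rot: [0.602, 0.798, -0.0, -0.0]
ft_force: [-1.5, -0.3, -0.6]
grip_width: 0.0146
```

```bash
python3 -m creep '[{"tx":0,"ty":0,"tz":0.0002,"ax":0,"ay":0,"az":0,"jaw":0},{"tx":0,"ty":0,"tz":0.0003,"ax":0,"ay":0,"az":0,"jaw":0}]'
```

```text
time_s: 13.35
eef_pos: [0.5649, -0.1963, 0.0515]
tcp_rot: [0.602, 0.798, -0.0, 0.0]
ft_force: [-4.3, 1.3, 6.7]
grip_width: 0.0145
```

Contact came exactly at the expected seat height (TCP 0.0515) with about 10 N. I'll relax the grip and open.

```bash
python3 -m creep '[{"tx":0,"ty":0,"tz":-0.0001,"ax":0,"ay":0,"az":0,"jaw":0},{"tx":0,"ty":0,"tz":-0.0001,"ax":0,"ay":0,"az":0,"jaw":0.018},{"tx":0,"ty":0,"tz":-0.0001,"ax":0,"ay":0,"az":0,"jaw":0.03},{"tx":0,"ty":0,"tz":-0.0001,"ax":0,"ay":0,"az":0,"jaw":0.045},{"tx":0,"ty":0,"tz":-0.0001,"ax":0,"ay":0,"az":0,"jaw":0.045}]' 20; python3 - <<'E'
from h import *
go(.5649,-.1962,.0518,.278)
import pickle
s=state(); c=viewer.camera("wrist"); pickle.dump((s,c),open("w11.pkl","wb"))
cv2.imwrite("pics/w11.png",cv2.resize(c["frame"],(800,600),interpolation=cv2.INTER_CUBIC))
c=viewer.camera("side"); cv2.imwrite("pics/d11.png",cv2.resize(c["frame"][190:310,190:350],(800,600),interpolation=cv2.INTER_CUBIC))
E
```

```text
time_s: 13.98
eef_pos: [0.5649, -0.1962, 0.0513]
tcp_rot: [0.602, 0.798, -0.0, -0.0]
ft_force: [0.0, -0.2, -0.5]
grip_width: 0.0454
t 13.975 pos [ 0.5649 -0.1962  0.0513] f [ 0.  -0.2 -0.5] w 0.0454 j [ 0.54  0.55 -0.4   1.9   0.3   0.76  0.25]
 jawang 0.278 zax [-4.e-04 -4.e-04 -1.e+00]
 shift [ 0.      0.     -0.0005] turn [-0.0005  0.0002 -0.    ] dist 0.001 ang 0.001
```

View pics/w11.png

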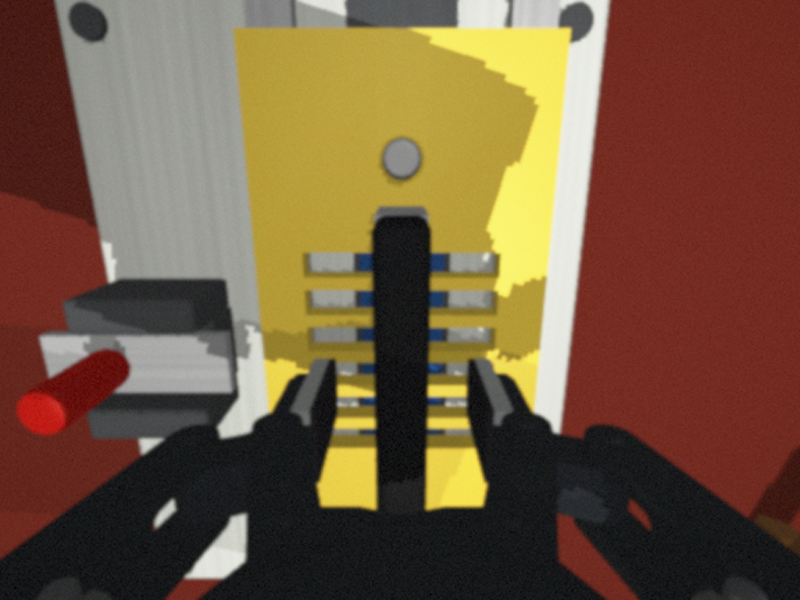

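View pics/d11.png

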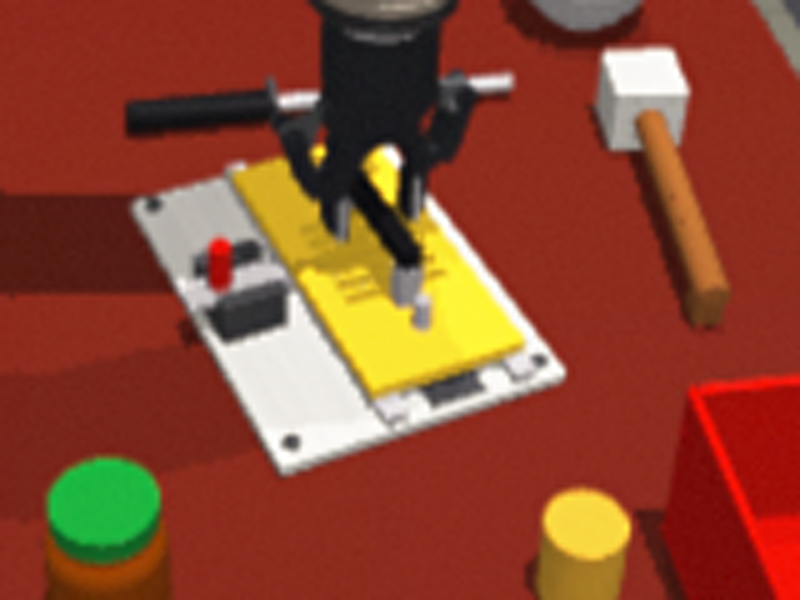

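The guide is flush: both pins stand through the holes and the slats lie on the rails. I'll go up, then over to the bolt knob and pinch it.

```bash
python3 -m creep '[{"tx":0,"ty":0,"tz":-0.01,"ax":0,"ay":0,"az":0,"jaw":0.045},{"tx":0,"ty":0,"tz":-0.03,"ax":0,"ay":0,"az":0,"jaw":0.045},{"tx":0,"ty":0,"tz":-0.06,"ax":0,"ay":0,"az":0,"jaw":0.045},{"tx":0,"ty":0,"tz":-0.08,"ax":0,"ay":0,"az":0,"jaw":0.045},{"tx":0,"ty":0,"tz":-0.08,"ax":0,"ay":0,"az":0,"jaw":0.045}]'; python3 - <<'E'
from h import *
go(.4602,-.2255,.125,.278)
E
```

```text
time_s: 14.7
eef_pos: [0.5659, -0.1966, 0.1336]
tcp_rot: [0.602, 0.798, 0.0, 0.002]
ft_force: [-0.4, -0.2, 0.1]
grip_width: 0.045
t 14.7 pos [ 0.5659 -0.1966  0.1336] f [-0.4 -0.2  0.1] w 0.045 j [ 0.57  0.44 -0.44  1.85  0.23  0.9   0.3 ]
 jawang 0.2777 zax [ 0.0027 -0.0017 -1.    ]
 shift [ 0.0012 -0.1096  0.0083] turn [ 0.0021  0.0023 -0.0003] dist 0.11 ang 0.003
```

```bash
python3 -m creep '[{"tx":0,"ty":-0.04,"tz":0,"ax":0.001,"ay":0.001,"az":0,"jaw":0.05},{"tx":0.001,"ty":-0.08,"tz":0,"ax":0.002,"ay":0.002,"az":0,"jaw":0.05},{"tx":0.001,"ty":-0.1096,"tz":0.004,"ax":0.002,"ay":0.002,"az":0,"jaw":0.05},{"tx":0.001,"ty":-0.1096,"tz":0.008,"ax":0.002,"ay":0.002,"az":0,"jaw":0.05},{"tx":0.001,"ty":-0.1096,"tz":0.008,"ax":0.002,"ay":0.002,"az":0,"jaw":0.05}]'; python3 - <<'E'
from h import *
import pickle
go(.4602,-.2255,.055,.278)
s=state(); c=viewer.camera("wrist"); pickle.dump((s,c),open("w12.pkl","wb"))
cv2.imwrite("pics/w12.png",cv2.resize(c["frame"],(800,600),interpolation=cv2.INTER_CUBIC))
E
```

```text
time_s: 15.32
eef_pos: [0.4596, -0.2251, 0.1231]
tcp_rot: [0.602, 0.798, -0.0, -0.002]
ft_force: [-0.1, -0.3, 0.5]
grip_width: 0.0498
t 15.325 pos [ 0.4596 -0.2251  0.1231] f [-0.1 -0.3  0.5] w 0.0498 j [ 0.71  0.33 -0.44  2.04  0.19  0.81  0.43]
 jawang 0.278 zax [-0.0031  0.0013 -1.    ]
 shift [-0.0007  0.0007  0.068 ] turn [-0.0026 -0.0021  0.    ] dist 0.068 ang 0.003
```

View pics/w12.png

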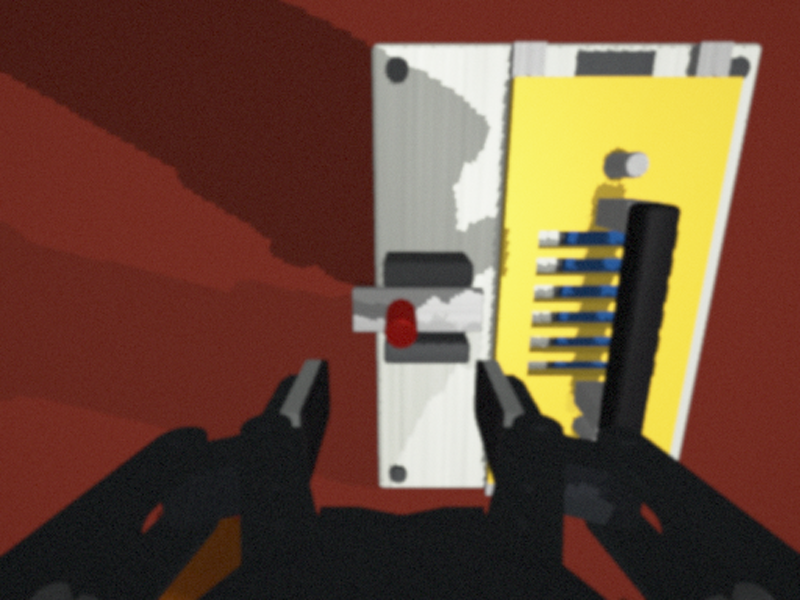

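The knob top is at wrist pixel (401,332), centred between the fingers. I'll check its offset in the tool frame.

```bash
python3 - <<'E'
from h import *
import pickle
s,c=pickle.load(open("w12.pkl","rb")); d=wcam(s,c)
hsv=cv2.cvtColor(c["frame"],cv2.COLOR_BGR2HSV)
X=bp(d,np.array([401,332])/1.5625-.18,.0745); print(X)
go(X[0],X[1],.054,.278)
E
```

```text
[ 0.45887384 -0.22416104  0.0745    ]
t 15.375 pos [ 0.4599 -0.2249  0.1232] f [ 0.1  0.5 -0.2] w 0.0498 j [ 0.71  0.33 -0.44  2.04  0.19  0.81  0.43]
 jawang 0.2785 zax [-0.0028  0.0014 -1.    ]
 shift [ 0.0009 -0.0006  0.0692] turn [-0.0023 -0.0021  0.0005] dist 0.069 ang 0.003
```

```bash
python3 -m creep '[{"tx":0.0005,"ty":0,"tz":0.02,"ax":-0.002,"ay":-0.002,"az":0,"jaw":0.05},{"tx":0.0005,"ty":0,"tz":0.04,"ax":-0.002,"ay":-0.002,"az":0,"jaw":0.05},{"tx":0.0005,"ty":0,"tz":0.06,"ax":-0.002,"ay":-0.002,"az":0,"jaw":0.05},{"tx":0.0005,"ty":0,"tz":0.068,"ax":-0.002,"ay":-0.002,"az":0,"jaw":0.05},{"tx":0.0005,"ty":0,"tz":0.068,"ax":-0.002,"ay":-0.002,"az":0,"jaw":0.05}]'; python3 - <<'E'
from h import *
go(.4589,-.2242,.054,.278)
E
```

```text
time_s: 16.0
eef_pos: [0.4592, -0.2244, 0.0551]
tcp_rot: [0.602, 0.798, -0.0, -0.0]
ft_force: [-0.8, -0.3, 0.7]
grip_width: 0.0503
t 16.0 pos [ 0.4592 -0.2244  0.0551] f [-0.8 -0.3  0.7] w 0.0503 j [ 0.67  0.43 -0.41  2.09  0.27  0.67  0.36]
 jawang 0.2786 zax [-1.e-03  2.e-04 -1.e+00]
 shift [ 0.0003 -0.0003  0.0011] turn [-0.0009 -0.0004  0.0006] dist 0.001 ang 0.001
```

```bash
python3 -m creep '[{"tx":0,"ty":0,"tz":0,"ax":0,"ay":0,"az":0,"jaw":0.03},{"tx":0,"ty":0,"tz":0,"ax":0,"ay":0,"az":0,"jaw":0.018},{"tx":0,"ty":0,"tz":0,"ax":0,"ay":0,"az":0,"jaw":0.008},{"tx":0,"ty":0,"tz":0,"ax":0,"ay":0,"az":0,"jaw":0.008},{"tx":0,"ty":0,"tz":0,"ax":0,"ay":0,"az":0,"jaw":0.008}]' 25; python3 - <<'E'
from h import *
go(.4589,-.2242,.054,.278)
c=viewer.camera("wrist")
cv2.imwrite("pics/w13.png",cv2.resize(c["frame"],(800,600),interpolation=cv2.INTER_CUBIC))
E
```

```text
time_s: 16.62
eef_pos: [0.4592, -0.225, 0.0559]
tcp_rot: [0.602, 0.798, -0.0, 0.0]
ft_force: [-2.2, 0.0, 7.1]
grip_width: 0.0149
t 16.625 pos [ 0.4592 -0.225   0.0559] f [-2.2  0.   7.1] w 0.0149 j [ 0.67  0.43 -0.41  2.09  0.27  0.67  0.36]
 jawang 0.2778 zax [ 3.e-04 -9.e-04 -1.e+00]
 shift [ 0.0008 -0.0001  0.0019] turn [ 0.0001  0.001  -0.0002] dist 0.002 ang 0.001
```

View pics/w13.png

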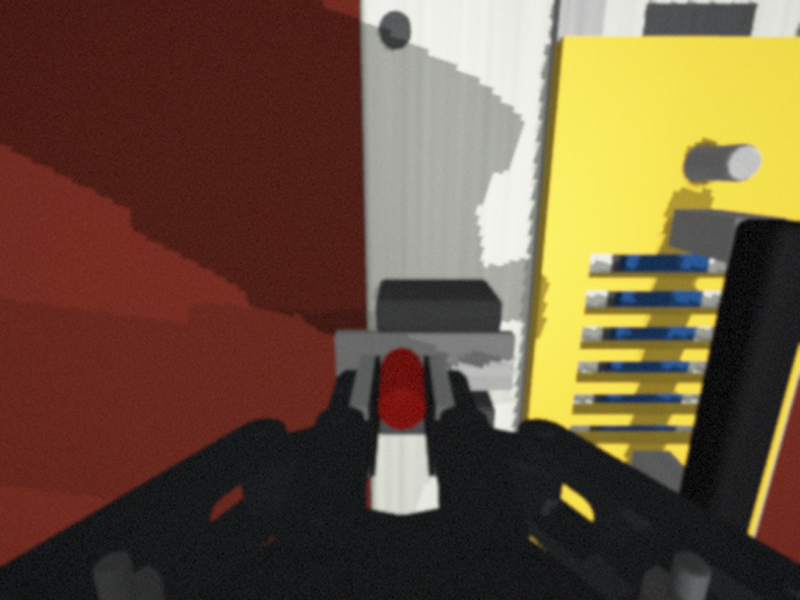

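The knob is pinched between the pads at (401,390). I'll slide it in along the fixture's +x, which is tool +y.

```bash
python3 -m creep '[{"tx":0,"ty":0.004,"tz":0,"ax":0,"ay":0,"az":0,"jaw":0.008},{"tx":0,"ty":0.009,"tz":0,"ax":0,"ay":0,"az":0,"jaw":0.008},{"tx":0,"ty":0.014,"tz":0,"ax":0,"ay":0,"az":0,"jaw":0.008},{"tx":0,"ty":0.018,"tz":0,"ax":0,"ay":0,"az":0,"jaw":0.008},{"tx":0,"ty":0.021,"tz":0,"ax":0,"ay":0,"az":0,"jaw":0.008}]' 40; python3 - <<'E'
from h import *
P=np.array([.4592,-.225]); s=state(); d=s["eef_pos"][:2]-P; u=np.array([np.cos(.278),np.sin(.278)]); print(d@u, s["ft_force"][:2]@u, s["ft_force"])
E
```

```text
time_s: 17.3
eef_pos: [0.4793, -0.2193, 0.0559]
tcp_rot: [0.602, 0.798, -0.0, 0.0]
ft_force: [-2.9, 0.2, 9.7]
grip_width: 0.0143
0.0208996927658363 -2.696653519809369 [-2.86418409  0.20975517  9.67323203]
```

```bash
python3 -m creep '[{"tx":0,"ty":0.002,"tz":0,"ax":0,"ay":0,"az":0,"jaw":0.008},{"tx":0,"ty":0.004,"tz":0,"ax":0,"ay":0,"az":0,"jaw":0.008}]'; python3 - <<'E'
from h import *
P=np.array([.4592,-.225]); s=state(); d=s["eef_pos"][:2]-P; u=np.array([np.cos(.278),np.sin(.278)]); print(d@u, s["ft_force"][:2]@u, s["ft_force"])
E
```

```text
time_s: 17.55
eef_pos: [0.4831, -0.2182, 0.056]
tcp_rot: [0.602, 0.798, -0.0, 0.0]
ft_force: [-3.3, 0.5, 9.2]
grip_width: 0.0145
0.024860717702836148 -3.0461519586565484 [-3.29640014  0.45069999  9.15499572]
```

```bash
python3 -m creep '[{"tx":0,"ty":0.001,"tz":0,"ax":0,"ay":0,"az":0,"jaw":0.008},{"tx":0,"ty":0.0015,"tz":0,"ax":0,"ay":0,"az":0,"jaw":0.008}]'
```

```text
time_s: 17.8
eef_pos: [0.4845, -0.2178, 0.056]
tcp_rot: [0.602, 0.798, -0.0, 0.0]
ft_force: [-3.7, -0.2, 9.8]
grip_width: 0.0139
```

```bash
python3 -m creep '[{"tx":0,"ty":0.0005,"tz":0,"ax":0,"ay":0,"az":0,"jaw":0.008},{"tx":0,"ty":0.001,"tz":0,"ax":0,"ay":0,"az":0,"jaw":0.008}]'; python3 - <<'E'
from h import *
P=np.array([.4592,-.225]); s=state(); d=s["eef_pos"][:2]-P; u=np.array([np.cos(.278),np.sin(.278)]); print(d@u, s["ft_force"][:2]@u, s["ft_force"])
E
```

```text
time_s: 18.05
eef_pos: [0.4854, -0.2175, 0.0559]
tcp_rot: [0.602, 0.798, -0.0, 0.0]
ft_force: [-2.6, -0.2, 9.2]
grip_width: 0.0144
0.02727057001985605 -2.5038823237227104 [-2.55127369 -0.18424046  9.23290746]
```

```bash
python3 -m creep '[{"tx":0,"ty":0.0005,"tz":0,"ax":0,"ay":0,"az":0,"jaw":0.008},{"tx":0,"ty":0.0007,"tz":0,"ax":0,"ay":0,"az":0,"jaw":0.008}]'
```

```text
time_s: 18.3
eef_pos: [0.4857, -0.2175, 0.0559]
tcp_rot: [0.603, 0.798, -0.001, -0.0]
ft_force: [-5.5, -0.4, 11.4]
grip_width: 0.0143
```

```bash
python3 -m creep '[{"tx":0,"ty":0.0003,"tz":0,"ax":0,"ay":0,"az":0,"jaw":0.008},{"tx":0,"ty":0.0006,"tz":0,"ax":0,"ay":0,"az":0,"jaw":0.008}]'; python3 - <<'E'
from h import *
P=np.array([.4592,-.225]); s=state(); d=s["eef_pos"][:2]-P; u=np.array([np.cos(.278),np.sin(.278)]); print(d@u, s["ft_force"][:2]@u, s["ft_force"])
E
```

```text
time_s: 18.55
eef_pos: [0.4858, -0.2175, 0.0559]
tcp_rot: [0.603, 0.798, -0.001, -0.0]
ft_force: [-10.2, -1.2, 15.4]
grip_width: 0.0143
0.027602574776629873 -10.17147757019517 [-10.24002711  -1.18281604  15.38369492]
```

The bolt has reached its stop: the force rises while it no longer moves. I'll give it a touch more, then release and look.

```bash
python3 -m creep '[{"tx":0,"ty":0.0003,"tz":0,"ax":0,"ay":0,"az":0,"jaw":0.008},{"tx":0,"ty":0.0005,"tz":0,"ax":0,"ay":0,"az":0,"jaw":0.008}]'; python3 - <<'E'
from h import *
P=np.array([.4592,-.225]); s=state(); d=s["eef_pos"][:2]-P; u=np.array([np.cos(.278),np.sin(.278)]); print(d@u, s["ft_force"][:2]@u, s["ft_force"])
E
```

```text
time_s: 18.8
eef_pos: [0.4858, -0.2174, 0.0559]
tcp_rot: [0.603, 0.798, -0.001, -0.001]
ft_force: [-12.0, -1.1, 15.9]
grip_width: 0.0142
0.027644245685146184 -11.82024841606793 [-11.97546163  -1.10981535  15.90286348]
```

```bash
python3 -m creep '[{"tx":0,"ty":0,"tz":0,"ax":0,"ay":0,"az":0,"jaw":0.02},{"tx":0,"ty":0,"tz":0,"ax":0,"ay":0,"az":0,"jaw":0.03},{"tx":0,"ty":0,"tz":0,"ax":0,"ay":0,"az":0,"jaw":0.04},{"tx":0,"ty":0,"tz":-0.002,"ax":0,"ay":0,"az":0,"jaw":0.04},{"tx":0,"ty":0,"tz":-0.01,"ax":0,"ay":0,"az":0,"jaw":0.04}]' 20
```

```text
time_s: 19.42
eef_pos: [0.4869, -0.2166, 0.0654]
tcp_rot: [0.602, 0.798, -0.0, -0.0]
ft_force: [-0.1, -0.1, -0.0]
grip_width: 0.04
```

```bash
python3 -m creep '[{"tx":0,"ty":0,"tz":-0.02,"ax":0,"ay":0,"az":0,"jaw":0.04},{"tx":0,"ty":0,"tz":-0.06,"ax":0,"ay":0,"az":0,"jaw":0.04},{"tx":-0.02,"ty":0,"tz":-0.11,"ax":0,"ay":0,"az":0,"jaw":0.04},{"tx":-0.04,"ty":0,"tz":-0.16,"ax":0,"ay":0,"az":0,"jaw":0.04},{"tx":-0.04,"ty":0,"tz":-0.16,"ax":0,"ay":0,"az":0,"jaw":0.04}]'; python3 - <<'E'
from h import *
import pickle
s=state(); c=viewer.camera("wrist"); pickle.dump((s,c),open("w14.pkl","wb"))
cv2.imwrite("pics/w14.png",cv2.resize(c["frame"],(800,600),interpolation=cv2.INTER_CUBIC))
c=viewer.camera("side"); cv2.imwrite("pics/d14.png",cv2.resize(c["frame"][150:310,170:390],(800,600),interpolation=cv2.INTER_CUBIC))
E
```

```text
time_s: 20.05
eef_pos: [0.4999, -0.2571, 0.2297]
tcp_rot: [0.603, 0.798, 0.0, 0.003]
ft_force: [0.5, 0.1, -1.2]
grip_width: 0.0398
```

View pics/w14.png

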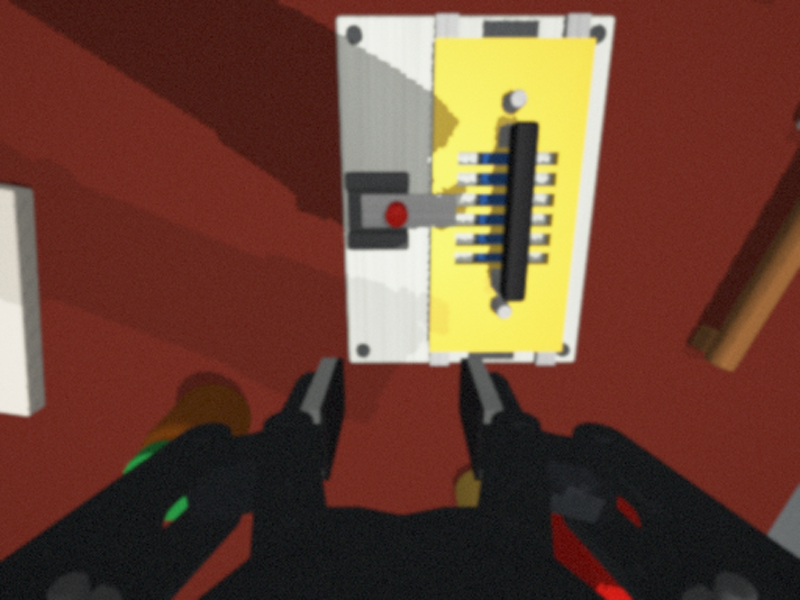

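View pics/d14.png

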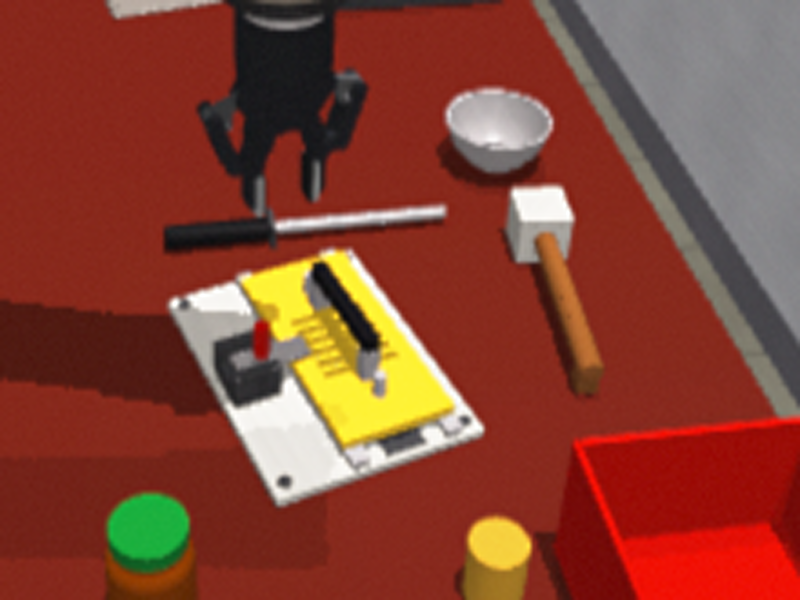

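The tongue runs from the block to (458,210), past the guide rim at (431,210), and nothing else has moved. I'll measure the knob's final travel against the fixture.

```bash
python3 - <<'E'
from h import *
import pickle
s,c=pickle.load(open("w14.pkl","rb")); d=wcam(s,c)
p=np.array([.5650,-.1962]);u=np.array([np.cos(.278),np.sin(.278)])
hsv=cv2.cvtColor(c["frame"],cv2.COLOR_BGR2HSV)
def q(uv,z): X=bp(d,np.array(uv)/1.5625-.18,z)[:2]-p; return X@u
print("knob",q([396,215],.0745),"tongue tip",q([458,210],.0385),"guide rim",q([430,210],.03),"fix corners x",q([338,16],.012),q([614,16],.012),q([349,362],.012),q([575,362],.012))
cv2.imwrite("pics/w14b.png",cv2.resize(c["frame"][95:180,210:310],(700,595),interpolation=cv2.INTER_CUBIC))
E
```

```text
knob -0.08227388468871916 tongue tip -0.03698664576181457 guide rim -0.05701867770739834 fix corners x -0.12295589316311711 0.07242541057210036 -0.12489046982656242 0.07371095934606932
```

View pics/w14b.png

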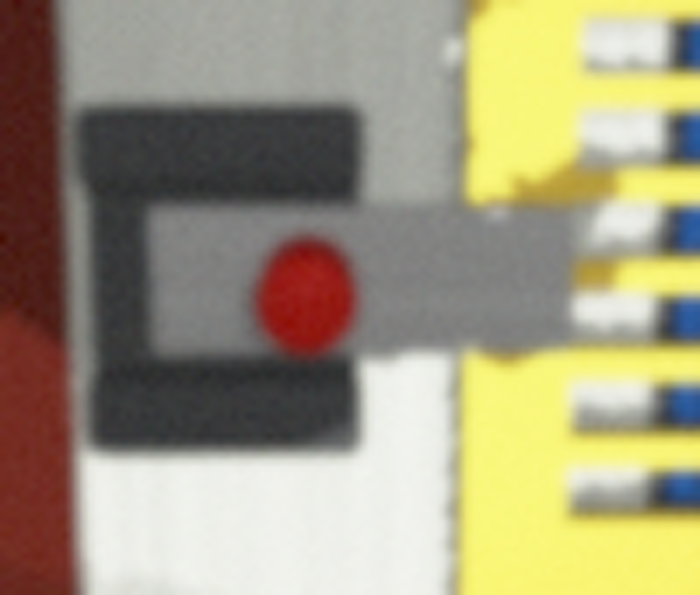

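```bash
python3 - <<'E'
from h import *
print(manip.hand_in()); s=state(); print(s["time_s"])
E
```

```text
the job is handed in; nothing more can be done
None
the job is handed in; nothing more can be done
```

The guide is flush on its rails over both pins, and the bolt is pushed all the way in over its front rim. I handed the job in at about 20 s.

- **Guide:** I took it by the black grip and lined up the far hole with its pin by looking through it with the wrist camera. I then lowered it level in small steps. There was no contact force on the pins. It touched the rails at the expected seat height with about 10 N, and then I let go. The carriage showed about zero offset along y in the images, so I did not need to slide to search for the pins.
- **Bolt:** I pinched the red knob and slid it in. The force stayed near 3 N until the stop, then rose to 12 N with no further movement. After I released it, the camera put the knob at x ≈ −82.3 mm against the nominal −82. It put the tongue end 17–20 mm past the rim (nominal 17).
- **Last checks:** In the last pictures both pins stood through the holes, the gripper was clear of everything, and no other object in view had moved. The white tray was not in those last pictures, though the arm never went near it. No check failed. My camera estimates of the fixture's position agreed only to about 2–3 mm, so the view through the hole and the contact forces settled the fit.

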